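# Stow the bow cutter in the chest with the folding lid stay

## Robot

A 7-joint arm with a two-finger parallel gripper is mounted at the origin on a cart in front of the work surface, level with it; the furniture and walls round the work are solid. World frame = base frame: x ahead of the robot, y to its left, z up, the work surface at z = 0. Lengths are in m, angles in rad, forces in N, time in s.
With the tool pointing down it reaches from about 0.4 to 0.875 m from the base axis. Payload 4.4 kg.
Tool frame: the origin (TCP) lies midway between the tips of the shut fingers; the grasp point (between the pads) lies grip_depth behind it (grip_depth is the distance from the TCP to the grasp point, in m); z points along the fingers, x is the direction in which the jaws open and shut, and the axes are right-handed (so a half turn about z gives the same grasp; the last joint's range is limited). The gripper opens to 85 mm and grips with 20 to 120 N. Pads are 22 mm wide; open, the fingers measure 114 mm over their backs; the gripper's body (76 mm by 85 mm) begins 54 mm behind the grasp point. The pads swing forward as they close: fully open they stand 13 mm farther back than shut.
Start: joints at [-1.336, 0.628, 0.038, 1.517, -0.027, 0.996, -0.02], TCP at [0.193, 0.621, 0.231] pointing down, gripper open.
Joint ranges: [-3.06, 3.06], [-0.37, 2.12], [-1.25, 1.32], [0.18, 2.47], [-1.1, 4.24], [0.23, 1.98], [-2.94, 2.94]. Speed limits (rad/s): [2.57, 2.57, 3.14, 3.14, 3.14, 3.14, 3.14].

## Interface

Orientations are given as [roll, pitch, yaw] about the fixed x, y, z axes, in that order (R = Rz(yaw) Ry(pitch) Rx(roll)).
In Python, from cell import * gives the robot as it stands.
- The arm moves only by the shell command python3 -m crank 'ROWS' [OPENING] [FORCE]. ROWS is JSON, a list of rows, each a list of 6 numbers: the shift along the tool's x, y, z in m, then the turn, a rotation vector about the tool's x, y, z in rad. A call has 1 to 10 rows; each row is the pose to reach, as a shift and turn from the pose commanded when the call began, along the tool's axes at that moment; what a row does not reach only later rows make up. A row lasts 1/8 s, in which the tool goes at most 62.5 mm and 10.7 degrees, less where a joint would pass 70% of its speed; a pose out of reach is approached as far as the arm can. A call with a gripper value outside its range is refused whole. OPENING is the opening, from -1 (shut) to 1 (fully open), so that 0 is half open, set as the call begins (- or left out, the last holds). The fingers move at their own pace and stop on an object; FORCE is the grip in N (left out, the last holds). Time passes only in rows, so rows that repeat a pose let the fingers close. It gives the time, the measured TCP pose, the force and the opening at its end, in the units of the state.
- observe(): the state, without advancing time (a new reading comes with each control period).
- grab_frame(name): name is "scene" or "top"; returns a dict with "color" (384x512x3 uint8, red, green, blue), "fx", "fy", "cx", "cy" (pixels), "distortion" ([k1, k2, p1, p2, k3] as OpenCV has them; the pictures are not rectified), "extrinsics" (4x4, takes a point from camera to world coordinates). Camera axes: x right, y down, z forward; pixel columns grow to the right and rows downward; lengths in m; the calibration is good to about 2 mm. A picture is of the moment at which its call begins. There is no depth.
- job_done(): hands the job in, once; it reports no verdict.
Trained networks look in a picture, given as the dict that the camera call returned (one of the last four; its "shot" number tells which), for a name from the list of things; names that differ only in an ending like _2 or _b are one class to them, and where a whole thing is asked for, a point or a joint stands for the part that bears it (a point fixed in the world has none). Each returns a list of dicts, best first, with "score" (0 to 1); they miss things now and then, are a little off and sometimes report something else, mostly with a low value. They report only what shows in the picture. A call takes as long as a camera call.
- search_frame(picture, query): "uv" ([column, row] in pixels, amid what is visible of it).
- trace(picture, query): "region" (384x512 bool, what is visible of it) and "uv" ([column, row] in pixels, amid what is visible of it).
The state is a dict: "time": time; "q": joint angles; "joint_velocities": joint speeds; "tau": joint torques, N m; "tool_pos": TCP position; "tool_rot": TCP orientation; "contact_force": force on the tool from outside, world axes, zero at the start; "moment": the same for the moment, N m; "width": opening from 0.0 (shut) to 1.0 (fully open).
Only numpy, scipy, OpenCV 4.12 (cv2) and the standard library are available. Lean on these libraries where they do the work, as an engineer would, in place of code of your own. Each camera call takes 0.05 s, during which the arm holds its last target.

## Task

Put the bow cutter away in the grey tool chest: raise the lid by its bar handle to the end of its travel, let it settle back until the folding stay on the chest's left side has locked past straight and carries the lid without you, then lay the cutter flat on the chest floor (do not drop it). Break the stay again by pulling its elbow peg forward, and lower the lid by its handle all the way shut without letting it fall; never strain the stay so hard that its foot slips along its track, and leave the other things alone.

Things in the scene. Friction and masses are not known exactly. Their poses are not given: they have to be found in the camera images.
- chest: Grey tool chest fixed to the table, 200 mm deep (x) x 280 wide (y), rim 85 mm high, walls and floor 8 mm; inside 184 x 264 mm. Origin: centre of its underside; x from front (handle) to rear (hinge), y to its left, where the stay is, z up. Yaw within 0.2 rad.
- lid (a joint): Lid angle, rad: 0 shut, grows as it opens; the stay ends its travel at 1.37 to 1.54 depending on where the stay's foot is set. Lid 203 deep x 284 wide x 10 mm, 0.28 to 0.45 kg. The hinge is stiff (0.2 N m): unlocked, the lid stays by itself when more than about 1.2 rad open but falls when less. Lifting takes about 3 N at the handle.
- lid_hinge (a point): Point on the lid's hinge line (parallel to the chest's y), mid width: 100 mm behind the chest's centre, 85 mm high.
- lid_handle (a point): Middle of the lid's handle: a round bar 10 mm thick, 110 mm long along the chest's y, 45 mm in front of the lid's front edge, in line with the lid (248 mm from the hinge line, 5 mm above it when shut). Pinched with the fingers closing along the chest's x, it turns between them as the lid swings, so the gripper can point down all the way.
- stay_elbow (a joint): Elbow of the folding stay (two flat steel links, 85 mm between pins, left of the chest), rad: about 0 folded, 2.667 straight, 2.912 on its stop past straight = locked (counts from 2.85). Straight, it ends the lid's travel hard; only as the lid then comes back 3 to 6 mm at the handle does it drop rearward onto its stop. Let back from over 2 mm short of the end it does not lock.
- stay_knob (a point): Middle of the elbow peg: 12 mm thick, 60 mm long, level, out to the chest's left (+y), 18 mm flange at its end; this point is 24 mm from the end and 55 mm left of the lid. Locked, it is about 35 mm over the rim. Pull it forward (chest -x) to break the stay, 2 to 4 N, well past straight (20 mm or more, or it may spring back); it swings forward and up round the foot's pin.
- stay_pivot (a point): Pin of the stay's foot on the chest's left wall, 5 mm in front of its middle. The foot is clamped in an upright track, 44 to 56 mm above the table. More than about 20 N on the lid handle against the straight or locked stay makes it slip; 3 mm is too much.
- cutter: Yellow bow cutter, 70 x 186 x 17 mm, 75 g, flat on the table left or right of the chest. Origin: centre of its underside; y along its length, x from the thick curved bow (-x) to the thin straight blade (+x), z up. Grasp the bow across x at x = -22, y = 15 mm; it is up to 27 mm wide there. It fits in the chest with its length along the chest's width, either way round.
- marker: Bystander: felt marker, 132 mm long, 20 mm thick, on the other side of the chest from the cutter. Origin: centre of its underside.
- mush_a: Bystander: mushroom, 52 x 55 x 28 mm, front left. Origin: centre of its underside.
- mush_b: Bystander: mushroom, 65 x 60 x 44 mm, front right. Origin: centre of its underside.
- mush_c: Bystander: mushroom, 58 x 52 x 31 mm, front right. Origin: centre of its underside.

How it is judged:
On the way, in this order (a step that is already met when the one before it is completed fails the run):
1. the lid is up, the stay is locked past straight (elbow above 2.85 rad) and the fingers have let go of the chest, its lid and stay (value of joint stay_elbow above 2.85 rad and value of joint lid above 1.3 rad and contact force between the fingers and chest below 0.1 N), for 0.3 s.
2. the cutter lies on the chest floor, released, with the stay still locked (value of joint stay_elbow above 2.85 rad and x of cutter in the frame of chest between -0.075 and 0.075 m and y of cutter in the frame of chest between -0.06 and 0.06 m and z of cutter in the frame of chest below 0.03 m and contact force between the fingers and cutter below 0.1 N and linear speed of cutter below 0.03 m/s), for 0.2 s.
3. the stay is broken (elbow below 2.4 rad) while the lid is still raised (above 0.8 rad) (value of joint stay_elbow below 2.4 rad and value of joint lid above 0.8 rad), for 0.1 s.
At the end, for the whole second after the job is handed in: The lid is fully shut (below 0.03 rad), the stay folded, and the bow cutter lies inside the chest on its floor (origin within 75 mm in x and 60 mm in y of the chest's centre, below 30 mm), at rest, with nothing held (value of joint lid below 0.03 rad and x of cutter in the frame of chest between -0.075 and 0.075 m and y of cutter in the frame of chest between -0.06 and 0.06 m and z of cutter in the frame of chest below 0.03 m and contact force between the fingers and cutter below 0.1 N and linear speed of cutter below 0.02 m/s and contact force between the fingers and chest below 0.1 N); the robot touches nothing.
It fails at once if the stay is strained so hard that its foot slips more than 3 mm along its track (distance of stay_pivot from where it was at the start of the episode above 0.003 m).
It fails at once if the lid falls: it closes faster than 2 rad/s (velocity of joint lid below -2 rad/s).
It fails at once if the cutter is dropped: it moves faster than 0.7 m/s while not held (linear speed of cutter above 0.7 m/s and contact force between the fingers and cutter below 0.1 N).
It fails at once if a bystander (marker, mushroom) is moved more than 30 mm (distance of any of marker, mush_a, mush_b, mush_c from where it was at the start of the episode above 0.03 m).
It also fails if it takes over 72 s, if anything falls off the work surface, if the arm or the gripper's body presses on something with over 40 N, if the wrist force passes 120 N, or if a joint passes its speed limit or range.

## Working session

There is one attempt and no reset: what is moved stays moved. The work goes in short steps, Python scripts to look and compute and a shell command to move; the robot and the scene stay as the last step left them, time stands still between calls to the robot, and variables do not carry over. Pictures are saved under pics/ and viewed, and the job is handed in when it is done.

```bash
ls; mkdir -p pics; python3 - <<'E'
from cell import *
import cv2
s=observe();print(s)
try: print(grip_depth)
except Exception as e: print(e)
for n in ("scene","top"):
    f=grab_frame(n);print(n,f["fx"],f["fy"],f["cx"],f["cy"],f["distortion"],f["extrinsics"])
    cv2.imwrite(f"pics/{n}0.png",cv2.cvtColor(f["color"],cv2.COLOR_RGB2BGR))
    for q in ["chest","lid","lid_handle","stay_knob","stay_pivot","lid_hinge","cutter","marker","mush_a"]:
        try: print(q,[(d["uv"],round(d["score"],2)) for d in search_frame(f,q)][:4])
        except Exception as e: print(q,e)
E
```

```text
pics
{'time': 0.0, 'q': array([-1.33580723,  0.62933758,  0.03844909,  1.51837839, -0.02698166,
        0.99625933, -0.02005147]), 'joint_velocities': array([ 1.39681396e-03, -2.90323947e-04,  2.05301742e-03,  5.89427810e-04,
        1.55426378e-03, -3.10198509e-05,  2.54311345e-04]), 'tau': array([ 8.70397398e-04, -5.63399220e+01,  1.22652322e+00, -1.93441558e+01,
        1.10910862e-02,  1.07439252e-02,  4.32508642e-06]), 'tool_pos': array([0.19237692, 0.62023396, 0.23039142]), 'tool_rot': array([3.14154883e+00, 1.86389961e-03, 1.26995969e+00]), 'contact_force': array([-0.79051902,  0.20825377,  0.19851409]), 'moment': array([-0.02004097, -0.01797375, -0.03219736]), 'width': 0.999972022478237}
0.0187
scene 359.6675818936584 359.6675818936584 258.4621883892749 187.89092337613755 [-0.05340021  0.          0.          0.          0.        ] [[ 0.51337521 -0.65206551  0.55790363 -0.11112864]
 [-0.85802539 -0.37832342  0.34736699 -0.43469446]
 [-0.01543802 -0.65702508 -0.75371063  0.93284985]
 [ 0.          0.          0.          1.        ]]
chest []
lid [([279.8, 180.4], 0.82)]
lid_
[... 338 characters left out ...]
7640785 257.8424469906736 193.65011947212838 [0.00765637 0.         0.         0.         0.        ] [[ 0.02086215 -0.98198112  0.18782399  0.33796463]
 [-0.99972504 -0.02250128 -0.00659881 -0.03081073]
 [ 0.01070619 -0.18763468 -0.98218054  1.14356541]
 [ 0.          0.          0.          1.        ]]
chest [([265.6, 182.4], 0.55), ([125.3, 206.7], 0.53)]
lid [([267.0, 181.5], 0.96)]
lid_handle [([269.6, 176.6], 0.78)]
stay_knob [([207.5, 218.9], 0.65)]
stay_pivot [([210.5, 220.8], 0.52)]
lid_hinge [([268.8, 178.6], 0.88)]
cutter [([389.3, 198.4], 0.97), ([267.8, 181.1], 0.74)]
marker [([125.9, 204.4], 0.64)]
mush_a [([354.8, 263.5], 0.77), ([163.2, 264.2], 0.74), ([313.9, 259.8], 0.69)]
```

View pics/scene0.png

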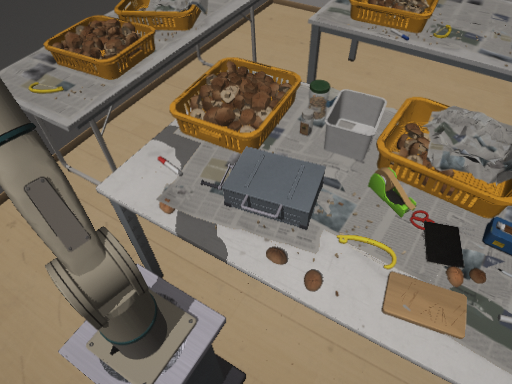

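View pics/top0.png

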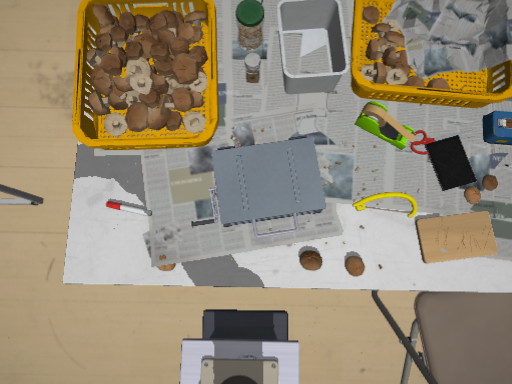

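```bash
cat > h.py <<'E'
from cell import *
import cv2, numpy as np
from scipy.spatial.transform import Rotation as R
def K(f): return np.array([[f["fx"],0,f["cx"]],[0,f["fy"],f["cy"]],[0,0,1.]])
def proj(f,P):
    E=np.linalg.inv(np.array(f["extrinsics"])); P=np.atleast_2d(np.array(P,float))
    r,_=cv2.Rodrigues(E[:3,:3]); return cv2.projectPoints(P,r,E[:3,3],K(f),np.array(f["distortion"],float))[0][:,0]
def ray(f,uv):
    n=cv2.undistortPoints(np.array(uv,float).reshape(-1,1,2),K(f),np.array(f["distortion"],float))[:,0]
    E=np.array(f["extrinsics"]); d=np.c_[n,np.ones(len(n))]@E[:3,:3].T; return E[:3,3],d
def onz(f,uv,z):
    o,d=ray(f,uv); z=np.atleast_1d(z); return o+d*((z-o[2])/d[:,2])[:,None]
def crop(f,name,box,s,pts=None):
    x0,y0,x1,y1=box; im=cv2.cvtColor(f["color"],cv2.COLOR_RGB2BGR)[y0:y1,x0:x1]
    im=cv2.resize(im,None,fx=s,fy=s,interpolation=cv2.INTER_CUBIC)
    for p in ([] if pts is None else pts):
        cv2.drawMarker(im,(int((p[0]-x0+.5)*s),int((p[1]-y0+.5)*s)),(0,0,255),0,10,1)
    cv2.imwrite(f"pics/{name}.png",im)
E
python3 - <<'E'
from h import *
for n in ("scene","top"):
    f=grab_frame(n)
    for q in ["lid","cutter","marker","mush_a"]:
        for d in trace(f,q)[:4]:
            m=d["region"].astype(np.uint8); z={"lid":.095,"cutter":.008,"marker":.01,"mush_a":.015}[q]
            c=max(cv2.findContours(m,0,1)[0],key=cv2.contourArea)
            p=onz(f,c[:,0]+0.0,z)[:,:2]
            r=cv2.minAreaRect((p*1000).astype(np.float32))
            print(n,q,round(d["score"],2),m.sum(),np.round(onz(f,[d["uv"]],z)[0],3),r)
    crop(f,n+"_c",(185,120,345,260) if n=="top" else (190,130,350,250),5 if n=="scene" else 4)
    crop(f,n+"_k",(340,170,440,240) if n=="top" else (320,220,420,290),6)
E
```

```text
scene lid 0.86 4540 [ 0.563 -0.084  0.095] ((551.3779296875, -67.72669982910156), (258.01605224609375, 297.94439697265625), 11.08246898651123)
scene cutter 0.8 596 [ 0.555 -0.431  0.008] ((540.384033203125, -411.3116455078125), (184.88150024414062, 78.12135314941406), 81.77006530761719)
scene marker 0.58 159 [0.497 0.307 0.01 ] ((502.3302001953125, 323.8651123046875), (133.64772033691406, 23.912691116333008), 79.00505065917969)
scene mush_a 0.7 283 [ 0.375 -0.195  0.015] ((372.2846984863281, -189.56886291503906), (68.09729766845703, 48.26719284057617), 89.74693298339844)
scene mush_a 0.6 323 [ 0.357 -0.322  0.015] ((353.1018981933594, -316.6628112792969), (64.05484771728516, 49.95462417602539), 26.30434226989746)
top lid 0.69 8242 [ 0.574 -0.061  0.095] ((553.3139038085938, -64.26582336425781), (257.2224426269531, 295.1155090332031), 10.370199203491211)
top lid 0.4 678 [ 0.525 -0.384  0.095] ((525.3790893554688, -377.7989501953125), (170.18382263183594, 64.40753936767578), 84.49241638183594)
top cutter 0.97 489 [ 0.553 -0.402  0.008] ((540.6838989257812, -405.24981689453125), (175.8689422607422, 66.41046905517578), 85.04231262207031)
top marker 0.5 288 [0.515 0.337 0.01 ] ((504.3133239746094, 329.837890625), (134.1922149658203, 18.173017501831055), 78.91646575927734)
top mush_a 0.75 97 [0.348 0.213 0.015] ((340.0809326171875, 209.92745971679688), (13.594371795654297, 35.85490417480469), 1.1688332557678223)
top mush_a 0.62 369 [ 0.369 -0.191  0.015] ((370.3860778808594, -187.68478393554688), (52.258602142333984, 61.60850143432617), 1.21783447265625)
top mush_a 0.59 304 [ 0.356 -0.308  0.015] ((356.560791015625, -310.2590637207031), (52.00949478149414, 50.57189178466797), 1.229612946510315)
```

View pics/scene_c.png

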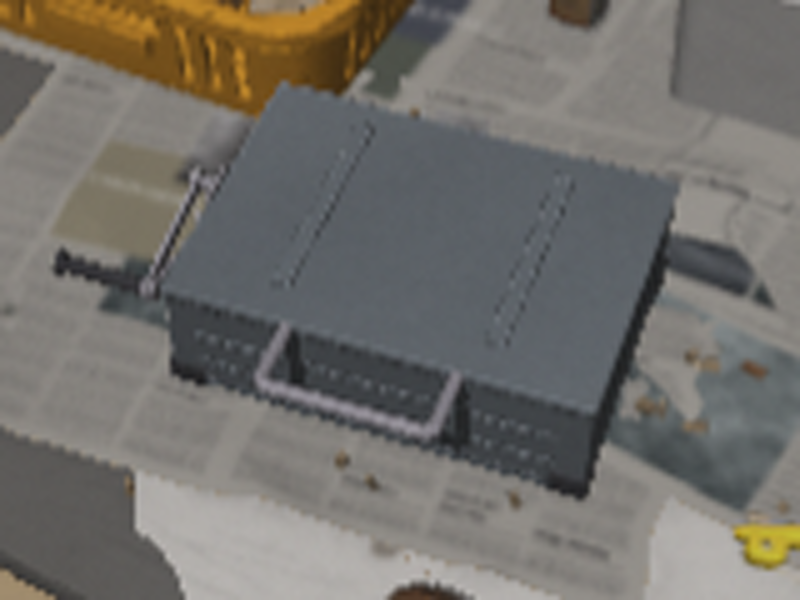

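View pics/top_c.png

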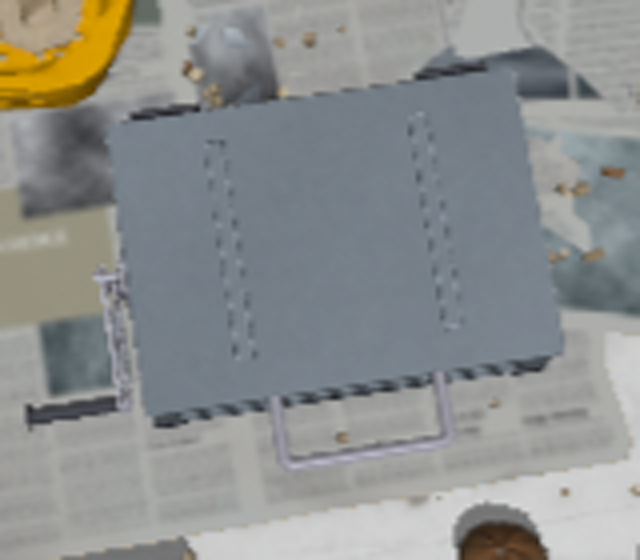

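View pics/top_k.png

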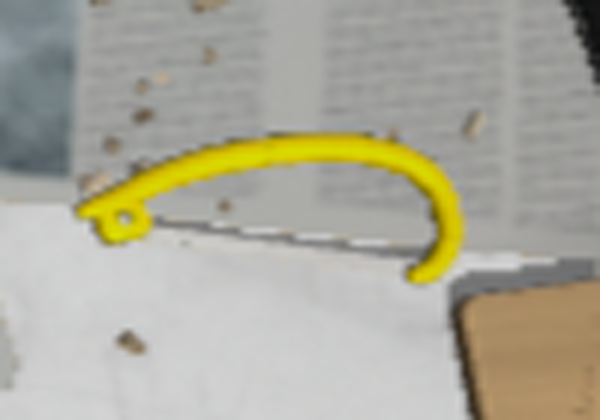

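```bash
cat > fit.py <<'E'
from h import *
from scipy.optimize import least_squares
ft=grab_frame("top");fs=grab_frame("scene")
def T(p,P):
    c,s=np.cos(p[2]),np.sin(p[2]);P=np.array(P,float);return np.c_[p[0]+c*P[:,0]-s*P[:,1],p[1]+s*P[:,0]+c*P[:,1],P[:,2]]
obj=[(.1,.142,.095),(.1,-.142,.095),(-.103,-.142,.095),(-.103,.142,.095),(-.148,.055,.09),(-.148,-.055,.09)]
ut=np.array([(110,122),(517,68),(563,352),(150,412),(287,464),(447,439)])/4+[184.5,119.5]
us=np.array([(282,85),(680,185),(590,412),(167,290),(262,380),(435,430)])/5+[189.5,129.5]
r=lambda p:np.r_[(proj(ft,T(p,obj))-ut).ravel(),(proj(fs,T(p,obj))-us).ravel()]
s=least_squares(r,[.57,-.07,0.15],loss='soft_l1');print(s.x);print(np.round(s.fun.reshape(-1,2),1))
p=s.x
print("handle",T(p,[(-.148,0,.09)]))
E
python3 fit.py
```

```text
[ 0.58209774 -0.06606196  0.16731253]
[[-0.4 -0.2]
 [ 0.5 -0.9]
 [ 2.1  0.4]
 [-0.8  0.8]
 [ 0.2  0.1]
 [ 1.4  0.3]
 [ 0.  -1.7]
 [ 0.7 -1.3]
 [ 1.5 -0.3]
 [-2.1 -1.5]
 [-1.  -0.1]
 [-0.8  0.3]]
handle [[ 0.43616443 -0.09070884  0.09      ]]
```

```bash
cat > d.py <<'E'
import numpy as np,sys
# world target(s) -> tool frame delta given commanded x,y,z,yaw (tool down)
def delta(c,t):
    dx,dy=t[0]-c[0],t[1]-c[1];s,k=np.sin(c[3]),np.cos(c[3])
    return np.round([dx*k+dy*s, dx*s-dy*k, c[2]-t[2], 0,0,c[3]-t[3]],4).tolist()
E
python3 - <<'E'
from d import *
c=(.193,.621,.231,1.27)
for t in [(.42,.35,.25,.72)]: print(delta(c,t))
c=(.42,.35,.25,.72)
for t in [(.436,-.0907,.18,.167)]: print(delta(c,t))
E
```

```text
[-0.1916, 0.2971, -0.019, 0.0, 0.0, 0.55]
[-0.2786, 0.3419, 0.07, 0.0, 0.0, 0.553]
```

```bash
python3 -m crank '[[-0.032,0.05,-0.003,0,0,0.09],[-0.064,0.1,-0.006,0,0,0.18],[-0.096,0.15,-0.01,0,0,0.28],[-0.128,0.2,-0.013,0,0,0.37],[-0.16,0.25,-0.016,0,0,0.46],[-0.1916,0.2971,-0.019,0,0,0.55]]' 0 30 && python3 -m crank '[[-0.035,0.043,0.009,0,0,0.07],[-0.07,0.086,0.018,0,0,0.14],[-0.105,0.129,0.026,0,0,0.21],[-0.14,0.172,0.035,0,0,0.28],[-0.175,0.215,0.044,0,0,0.35],[-0.21,0.258,0.052,0,0,0.42],[-0.245,0.3,0.06,0,0,0.49],[-0.2786,0.3419,0.07,0,0,0.553],[-0.2786,0.3419,0.07,0,0,0.553],[-0.2786,0.3419,0.07,0,0,0.553]]'
```

```text
time: 2.35
tool_pos: [0.4209, 0.3483, 0.2507]
tool_rot: [3.142, -0.001, 0.717]
contact_force: [0.2, -0.4, -0.3]
width: 0.503
time: 3.6
tool_pos: [0.4356, -0.0905, 0.1803]
tool_rot: [-3.141, 0.0, 0.167]
contact_force: [0.4, -0.3, 0.6]
width: 0.498
```

```bash
python3 - <<'E'
from h import *
for n in ("scene","top"):
    f=grab_frame(n)
    print(proj(f,[.436,-.0907,.09]))
    crop(f,n+"_1",(185,100,345,260) if n=="top" else (190,100,350,240),4,proj(f,[[.436,-.0907,.09]]))
E
```

```text
[[258.03415036 210.57517745]]
[[277.07122811 232.67248459]]
```

View pics/scene_1.png

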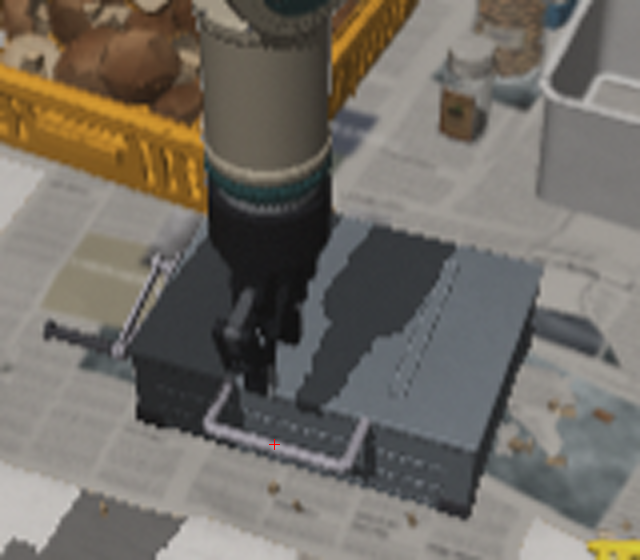

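View pics/top_1.png

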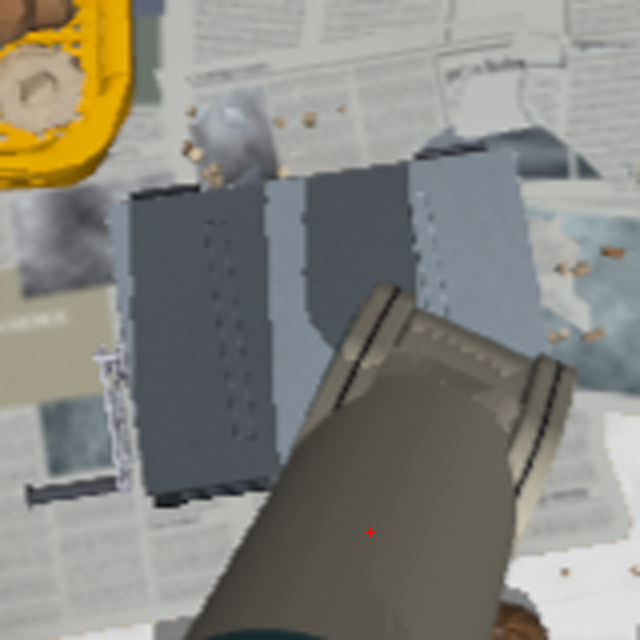

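```bash
python3 -m crank '[[0,0,0.04,0,0,0],[0,0,0.075,0,0,0],[0,0,0.1,0,0,0],[0,0,0.109,0,0,0],[0,0,0.109,0,0,0]]' && python3 -m crank '[[0,0,0,0,0,0],[0,0,0,0,0,0],[0,0,0,0,0,0],[0,0,0,0,0,0]]' -1 30; python3 - <<'E'
from h import *
f=grab_frame("scene")
crop(f,"s2",(190,100,350,240),5)
E
```

```text
time: 4.32
tool_pos: [0.4357, -0.0902, 0.0713]
tool_rot: [-3.141, 0.0, 0.168]
contact_force: [0.6, 0.7, -0.4]
width: 0.502
time: 4.82
tool_pos: [0.4353, -0.091, 0.0721]
tool_rot: [-3.142, -0.0, 0.167]
contact_force: [-2.1, 0.0, 6.7]
width: 0.107
```

View pics/s2.png

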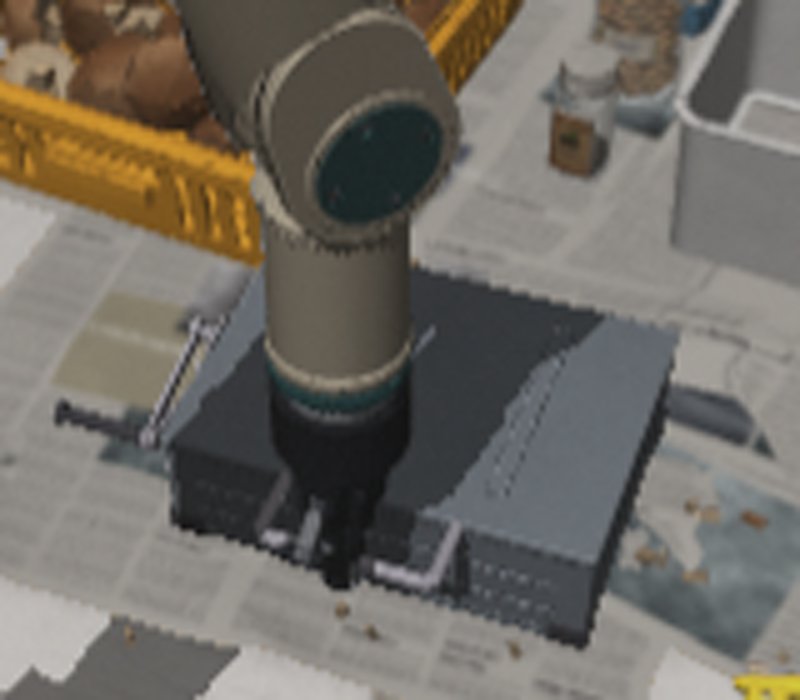

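```bash
python3 - <<'E'
import numpy as np
r,p0=.24805,.0202
for t in [.1,.2,.3,.4,.5,.6,.7,.8,.9,1.,1.1,1.2,1.25,1.3,1.35,1.4,1.45,1.5,1.54]:
    print(t,np.round(r*(np.cos(p0)-np.cos(t+p0)),4),np.round(-r*(np.sin(t+p0)-np.sin(p0)),4))
E
```

```text
0.1 0.0017 -0.0247
0.2 0.0059 -0.0492
0.3 0.0126 -0.0731
0.4 0.0215 -0.0962
0.5 0.0328 -0.1183
0.6 0.0461 -0.1392
0.7 0.0615 -0.1586
0.8 0.0788 -0.1764
0.9 0.0978 -0.1924
1.0 0.1182 -0.2064
1.1 0.14 -0.2183
1.2 0.1628 -0.228
1.25 0.1746 -0.2319
1.3 0.1865 -0.2353
1.35 0.1986 -0.2381
1.4 0.2108 -0.2402
1.45 0.2231 -0.2418
1.5 0.2355 -0.2427
1.54 0.2454 -0.243
```

```bash
python3 -m crank '[[0.0006,0,-0.012,0,0,0],[0.003,0,-0.034,0,0,0],[0.0059,0,-0.0492,0,0,0],[0.0126,0,-0.0731,0,0,0],[0.0215,0,-0.0962,0,0,0],[0.0328,0,-0.1183,0,0,0]]'
```

```text
time: 5.62
tool_pos: [0.4664, -0.0855, 0.1908]
tool_rot: [-3.141, 0.002, 0.167]
contact_force: [-0.0, -1.1, -3.6]
width: 0.097
```

```bash
python3 -m crank '[[0.0133,0,-0.0209,0,0,0],[0.0287,0,-0.0403,0,0,0],[0.046,0,-0.0581,0,0,0],[0.065,0,-0.0741,0,0,0],[0.0854,0,-0.0881,0,0,0],[0.1072,0,-0.1,0,0,0],[0.13,0,-0.1097,0,0,0],[0.1418,0,-0.1136,0,0,0],[0.1418,0,-0.1136,0,0,0]]'; python3 - <<'E'
from h import *
print(observe()["tool_pos"])
for n in ("scene","top"):
    f=grab_frame(n)
    print([(d["uv"],d["score"]) for d in search_frame(f,"stay_knob")])
    crop(f,n+"_3",(180,70,340,230),5)
    crop(f,n+"_3",(180,100,340,260) if n=="top" else (190,80,350,220),5)
E
```

```text
time: 6.75
tool_pos: [0.6085, -0.0608, 0.3065]
tool_rot: [-3.141, -0.003, 0.168]
contact_force: [-3.6, 1.7, 10.7]
width: 0.105
[ 0.60853379 -0.06080878  0.30648208]
[([226.1, 149.4], 0.55)]
[]
```

View pics/scene_3.png

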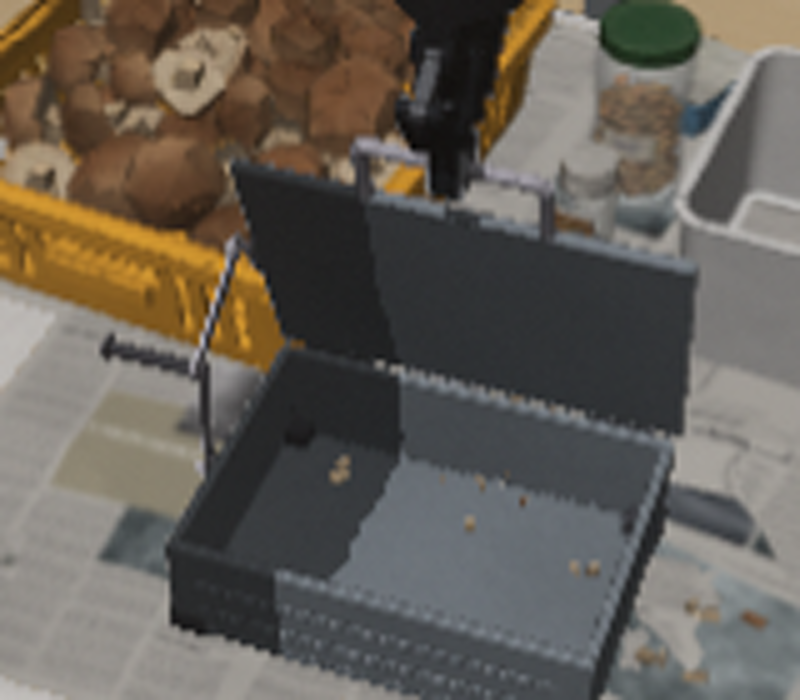

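View pics/top_3.png

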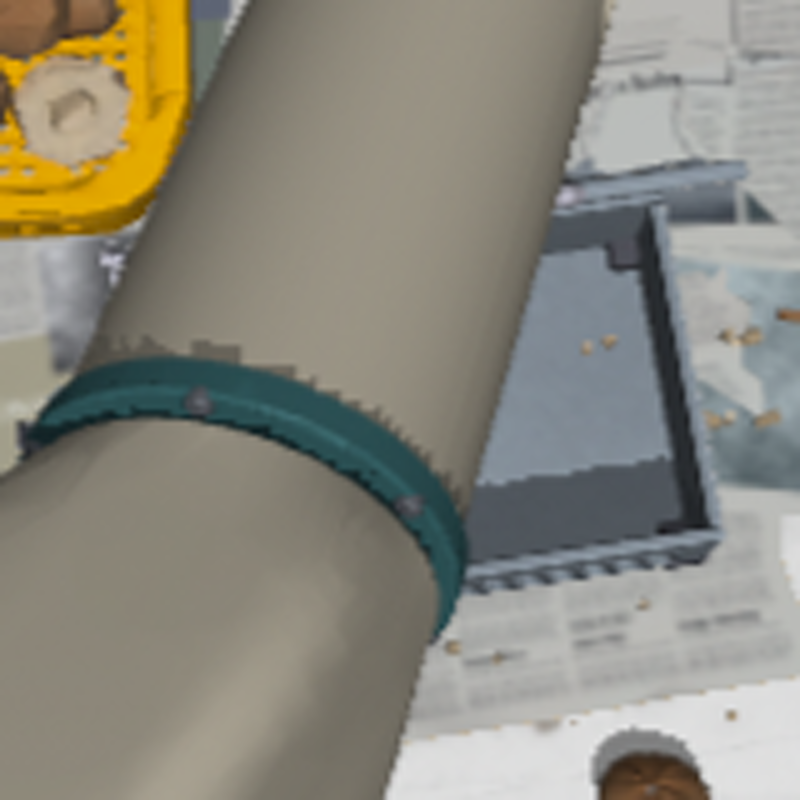

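```bash
python3 -m crank '[[0.004,0,-0.005,0,0,0],[0.008,0,-0.006,0,0,0],[0.013,0,-0.0075,0,0,0],[0.018,0,-0.0085,0,0,0],[0.018,0,-0.0085,0,0,0]]'; python3 - <<'E'
from h import *
s=observe(); print(s["tool_pos"],s["contact_force"],s["moment"])
E
```

```text
time: 7.58
tool_pos: [0.6261, -0.0578, 0.3116]
tool_rot: [-3.14, -0.001, 0.168]
contact_force: [1.3, 4.0, -7.6]
width: 0.101
[ 0.6261165  -0.05776319  0.31156754] [ 1.26132733  3.9768442  -7.60073437] [ 0.85298804 -0.09074076  0.02816157]
```

```bash
python3 -m crank '[[0.002,0,0.001,0,0,0],[0.004,0,0.001,0,0,0],[0.006,0,0.001,0,0,0],[0.006,0,0.001,0,0,0]]';  python3 -m crank '[[0.002,0,0,0,0,0],[0.004,0,-0.0005,0,0,0],[0.004,0,-0.0005,0,0,0]]'; python3 - <<'E'
from h import *
f=grab_frame("scene")
print([(d["uv"],d["score"]) for d in search_frame(f,"stay_knob")])
crop(f,"s5",(190,80,350,220),5)
E
```

```text
time: 8.07
tool_pos: [0.6318, -0.0569, 0.3125]
tool_rot: [-3.14, -0.002, 0.168]
contact_force: [-1.7, 5.5, 2.5]
width: 0.1
time: 8.45
tool_pos: [0.6358, -0.0562, 0.3133]
tool_rot: [-3.14, -0.003, 0.168]
contact_force: [-1.5, 5.7, 2.7]
width: 0.107
[]
```

View pics/s5.png

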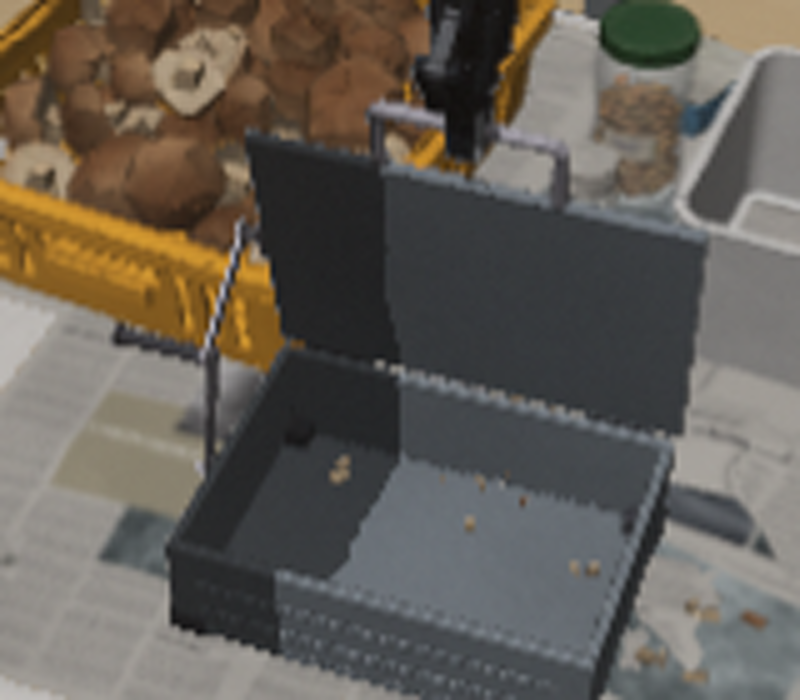

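```bash
python3 -m crank '[[0.002,-0.001,-0.0004,0,0,0],[0.004,-0.0015,-0.0008,0,0,0],[0.004,-0.0015,-0.0008,0,0,0]]';  python3 -m crank '[[0.002,0,-0.0004,0,0,0],[0.004,0,-0.0007,0,0,0],[0.004,0,-0.0007,0,0,0]]'; python3 - <<'E'
from h import *
f=grab_frame("scene")
crop(f,"s6",(190,80,350,220),5)
E
```

```text
time: 8.93
tool_pos: [0.6399, -0.0554, 0.3138]
tool_rot: [3.141, -0.003, 0.167]
contact_force: [-2.7, 3.1, 5.9]
width: 0.101
time: 9.3
tool_pos: [0.6439, -0.0547, 0.3144]
tool_rot: [3.141, -0.003, 0.167]
contact_force: [-2.7, 3.2, 5.6]
width: 0.097
```

View pics/s6.png

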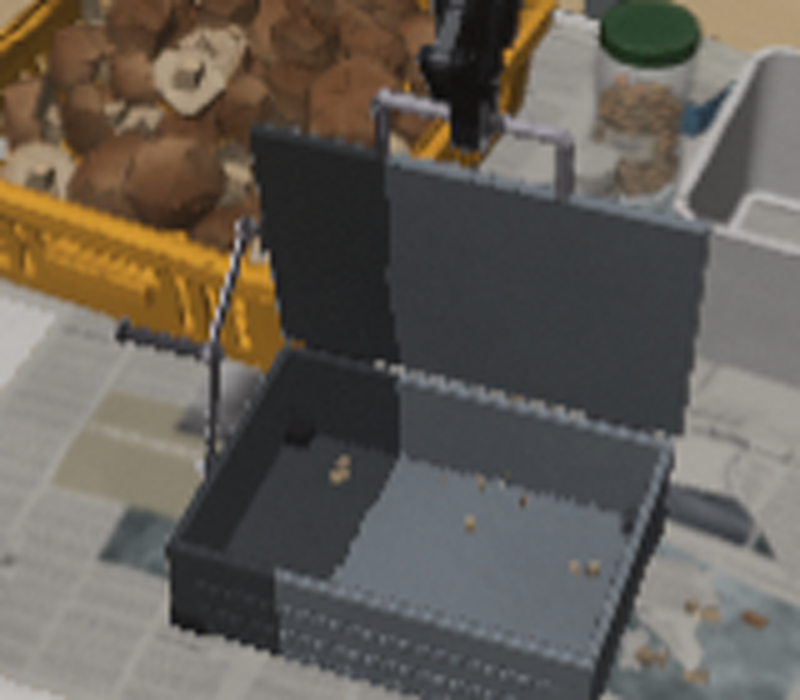

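```bash
for i in 1 2 3; do python3 -m crank '[[0.001,0,-0.0003,0,0,0],[0.002,0,-0.0006,0,0,0],[0.002,0,-0.0006,0,0,0]]' | grep -v rot; done; python3 - <<'E'
from h import *
f=grab_frame("scene")
crop(f,"s7",(190,80,350,220),5)
E
```

```text
time: 9.72
tool_pos: [0.6456, -0.0545, 0.3147]
contact_force: [-2.6, 3.6, 6.0]
width: 0.104
time: 10.1
tool_pos: [0.6474, -0.0541, 0.3149]
contact_force: [-0.9, 3.0, 5.4]
width: 0.098
time: 10.48
tool_pos: [0.6494, -0.0537, 0.315]
contact_force: [-1.8, 2.9, 5.5]
width: 0.105
```

View pics/s7.png

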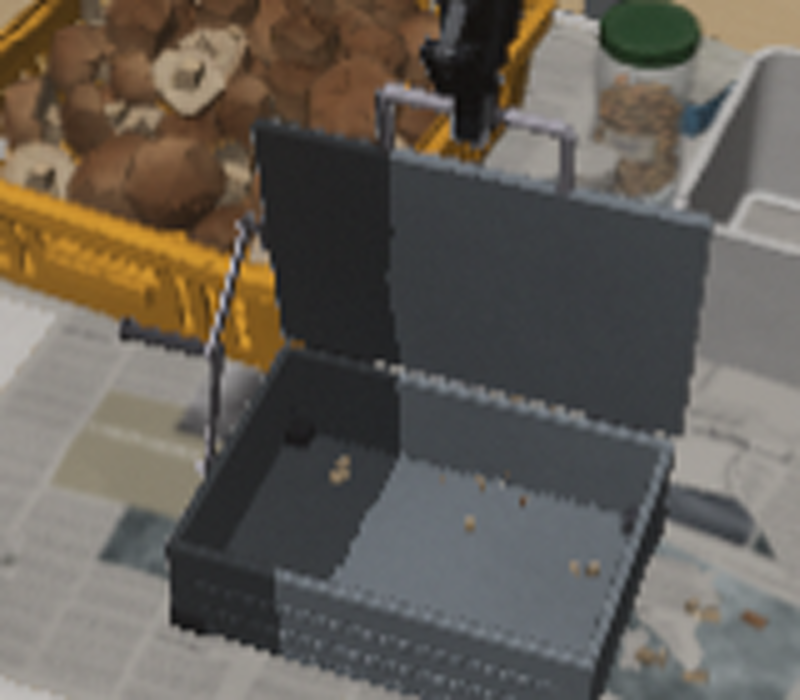

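```bash
for i in 1 2 3 4; do python3 -m crank '[[0.001,0,-0.0002,0,0,0],[0.0015,0,-0.0004,0,0,0],[0.0015,0,-0.0004,0,0,0]]' | grep -E "pos|force"; done
```

```text
tool_pos: [0.6507, -0.0535, 0.3152]
contact_force: [-2.0, 2.3, 5.2]
tool_pos: [0.652, -0.0533, 0.3153]
contact_force: [-1.6, 2.3, 4.1]
tool_pos: [0.6533, -0.053, 0.3155]
contact_force: [-1.4, 0.5, 2.5]
tool_pos: [0.6547, -0.0527, 0.3157]
contact_force: [-0.1, 0.2, 0.6]
```

```bash
for i in 1 2 3 ; do python3 -m crank '[[0.001,0,0,0,0,0],[0.0015,0,-0.0002,0,0,0],[0.0015,0,-0.0002,0,0,0]]' | grep -E "pos|force"; done;  python3 - <<'E'
from h import *
f=grab_frame("scene")
crop(f,"s8",(220,100,270,180),7)
E
```

```text
tool_pos: [0.6562, -0.0525, 0.3159]
contact_force: [-1.0, -0.5, -1.3]
tool_pos: [0.6576, -0.0523, 0.316]
contact_force: [-0.3, -1.5, -4.1]
tool_pos: [0.6593, -0.0519, 0.3164]
contact_force: [1.0, -1.9, -6.6]
```

View pics/s8.png

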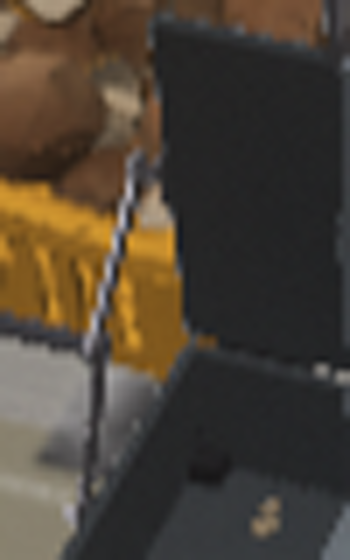

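```bash
for i in 1 2 3 ; do python3 -m crank '[[0.001,0,0.0005,0,0,0],[0.0015,0,0.0006,0,0,0],[0.0015,0,0.0006,0,0,0]]' | grep -E "pos|force"; done;  python3 - <<'E'
from h import *
f=grab_frame("scene")
crop(f,"s9",(210,100,270,180),7)
E
```

```text
tool_pos: [0.6609, -0.0516, 0.3165]
contact_force: [1.1, -3.4, -3.3]
tool_pos: [0.6628, -0.0513, 0.3165]
contact_force: [-0.5, -2.6, 4.2]
tool_pos: [0.6646, -0.051, 0.3166]
contact_force: [-0.1, -1.8, 7.2]
```

View pics/s9.png

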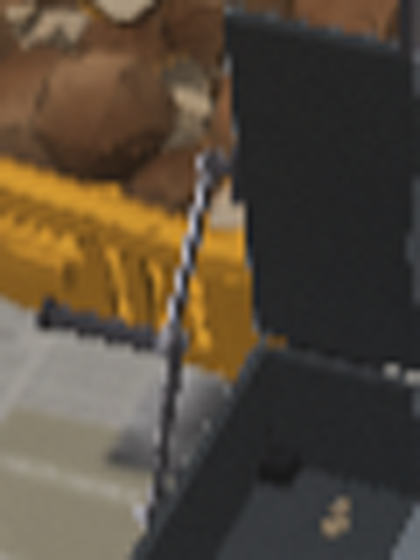

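```bash
cat > stay.py <<'E'
from h import *
P=(.5821,-.0661,.1673)
def chest(f,uv,yc):
    o,d=ray(f,uv);c,s=np.cos(P[2]),np.sin(P[2]);M=np.array([[c,s,0],[-s,c,0],[0,0,1]])
    o=M@(o-[P[0],P[1],0]);d=d@M.T
    return o+d*((yc-o[1])/d[:,1])[:,None]
E
python3 - <<'E'
from stay import *
f=grab_frame("scene")
uv=np.array([(210,160),(172,342),(145,510)])/7+[209.5,99.5]
for y in (.145,.15,.155,.16):
    p=chest(f,uv,y);a,b=p[0]-p[1],p[1]-p[2];print(y,np.round(p,4).tolist(),np.linalg.norm(a),np.linalg.norm(b),np.degrees(np.arctan2(a[0],a[2])-np.arctan2(b[0],b[2])))
E
```

```text
0.145 [[0.0676, 0.145, 0.2162], [0.0148, 0.145, 0.1508], [-0.0278, 0.145, 0.0814]] 0.08405286687409211 0.08142544550594984 7.504702749550408
0.15 [[0.078, 0.15, 0.2071], [0.0244, 0.15, 0.1409], [-0.0186, 0.15, 0.0706]] 0.0851222111796656 0.08246136301499829 7.50470274955072
0.155 [[0.0883, 0.155, 0.1979], [0.0341, 0.155, 0.1309], [-0.0095, 0.155, 0.0597]] 0.0861915554852393 0.08349728052404647 7.5047027495505425
0.16 [[0.0987, 0.16, 0.1888], [0.0438, 0.16, 0.121], [-0.0004, 0.16, 0.0489]] 0.08726089979081281 0.08453319803309473 7.50470274955039
```

```bash
for i in 1 2 3 ; do python3 -m crank '[[0.0004,0,0,0,0,0],[0.0008,0,-0.0001,0,0,0],[0.0008,0,-0.0002,0,0,0]]' | grep -E "pos|force"; done;  python3 - <<'E'
from h import *
f=grab_frame("scene")
crop(f,"s10",(210,100,270,180),7)
E
```

```text
tool_pos: [0.6653, -0.0509, 0.3166]
contact_force: [0.0, -1.1, 6.7]
tool_pos: [0.6662, -0.0507, 0.3165]
contact_force: [0.5, -1.7, 4.8]
tool_pos: [0.6669, -0.0506, 0.3166]
contact_force: [1.1, -2.0, 5.9]
```

View pics/s10.png

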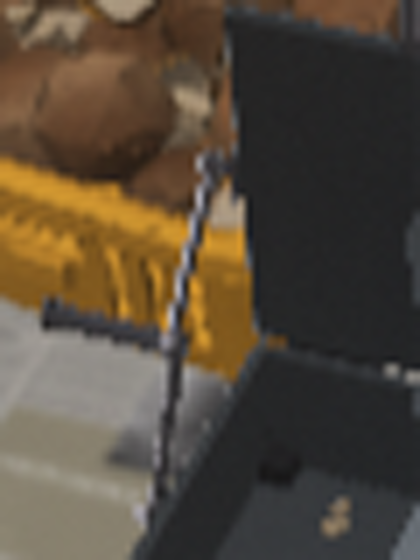

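```bash
for i in 1 2 3 ; do python3 -m crank '[[0.0004,0,0,0,0,0],[0.0008,0,-0.0002,0,0,0],[0.0008,0,-0.0002,0,0,0]]' | grep -E "pos|force"; done
```

```text
tool_pos: [0.6675, -0.0505, 0.3166]
contact_force: [-0.6, -2.0, 4.9]
tool_pos: [0.6682, -0.0504, 0.3166]
contact_force: [0.6, -2.3, 5.2]
tool_pos: [0.669, -0.0502, 0.3167]
contact_force: [-0.3, -2.5, 5.3]
```

```bash
for i in 1 2 3 4; do python3 -m crank '[[0.0005,0,0,0,0,0],[0.001,0,-0.0001,0,0,0],[0.001,0,-0.0001,0,0,0]]' | grep -E "pos|force"; done;  python3 - <<'E'
from h import *
f=grab_frame("scene")
crop(f,"s11",(210,100,270,180),7)
E
```

```text
tool_pos: [0.6701, -0.0501, 0.3168]
contact_force: [1.0, -2.8, 4.5]
tool_pos: [0.67, -0.05, 0.3167]
contact_force: [-1.3, -1.7, 6.5]
tool_pos: [0.6702, -0.05, 0.3167]
contact_force: [-2.9, -1.8, 7.2]
tool_pos: [0.671, -0.0499, 0.3167]
contact_force: [-3.2, -1.9, 7.5]
```

View pics/s11.png

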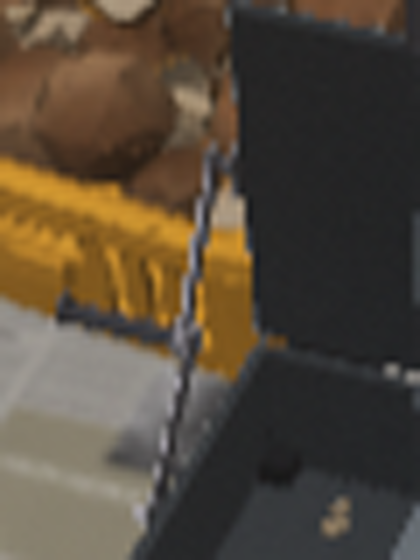

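```bash
python3 -m crank '[[0.0005,0,0,0,0,0],[0.001,0,0,0,0,0],[0.001,0,0,0,0,0]]' | grep -E "pos|force"; python3 - <<'E'
from stay import *
f=grab_frame("scene")
uv=np.array([(213,155),(187,335),(148,510)])/7+[209.5,99.5]
for y in (.158,):
    p=chest(f,uv,y);a,b=p[0]-p[1],p[1]-p[2];print(y,np.round(p,4).tolist(),np.linalg.norm(a),np.linalg.norm(b),np.degrees(np.arctan2(a[0],a[2])-np.arctan2(b[0],b[2])))
E
```

```text
tool_pos: [0.6717, -0.0497, 0.3168]
contact_force: [-4.5, -1.5, 6.9]
0.158 [[0.0981, 0.158, 0.1927], [0.0561, 0.158, 0.1155], [-0.001, 0.158, 0.0503]] 0.08790968029363007 0.0867104914361011 -12.664855779828056
```

```bash
python3 - <<'E'
from h import *
f=grab_frame("scene")
crop(f,"s12",(210,90,330,190),6)
E
```

```text
(no output)
```

View pics/s12.png

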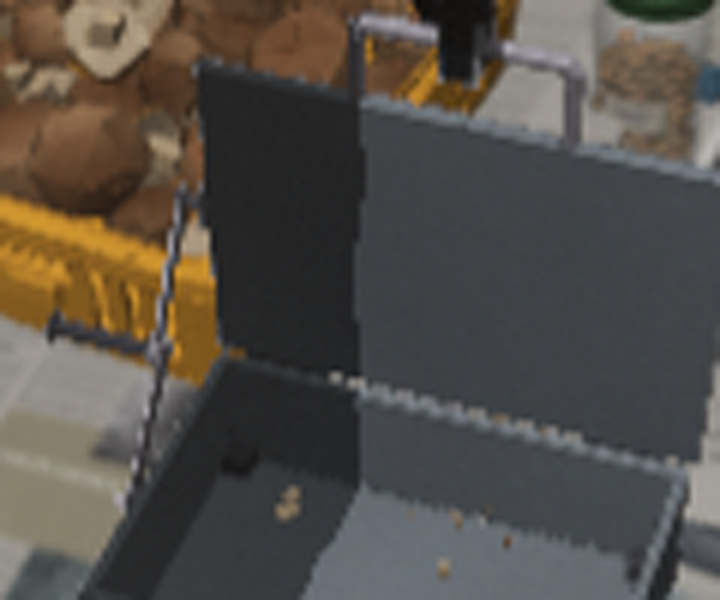

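```bash
python3 -m crank '[[-0.001,0,0,0,0,0],[-0.002,0,0,0,0,0],[-0.003,0,0,0,0,0],[-0.004,0,0,0,0,0],[-0.004,0,0,0,0,0]]' | grep -E "pos|force";python3 -m crank '[[-0.001,0,0,0,0,0],[-0.002,0,0,0,0,0],[-0.002,0,0,0,0,0]]' | grep -E "pos|force"; python3 - <<'E'
from h import *
f=grab_frame("scene")
crop(f,"s13",(210,90,330,190),6)
E
```

```text
tool_pos: [0.6687, -0.0502, 0.3166]
contact_force: [-1.4, -1.8, 5.6]
tool_pos: [0.6672, -0.0505, 0.3166]
contact_force: [-1.3, -2.3, 4.4]
```

View pics/s13.png

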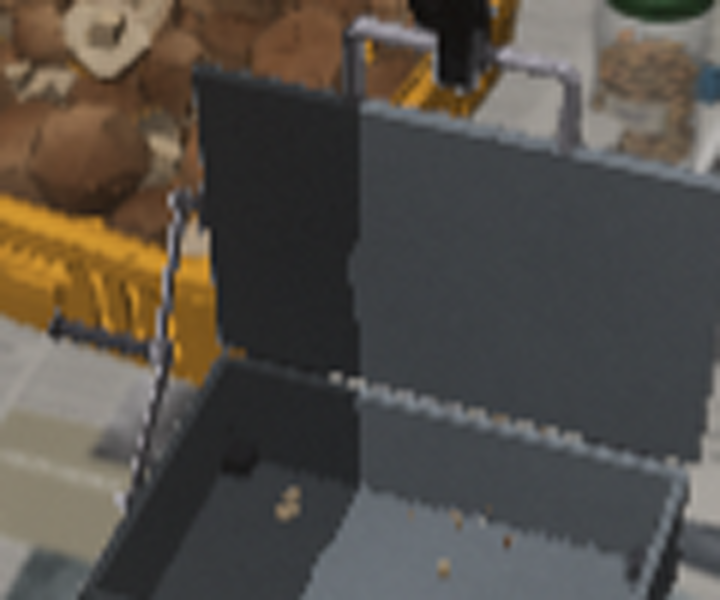

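```bash
for i in 1 2; do python3 -m crank '[[-0.0007,0,0,0,0,0],[-0.001,0,0,0,0,0],[-0.001,0,0,0,0,0]]' | grep -E "pos|force"; done; python3 - <<'E'
from h import *
f=grab_frame("scene")
crop(f,"s14",(210,90,270,190),8)
E
```

```text
tool_pos: [0.6669, -0.0506, 0.3166]
contact_force: [2.6, -1.9, 4.0]
tool_pos: [0.6661, -0.0507, 0.3166]
contact_force: [4.3, -3.3, 4.1]
```

View pics/s14.png

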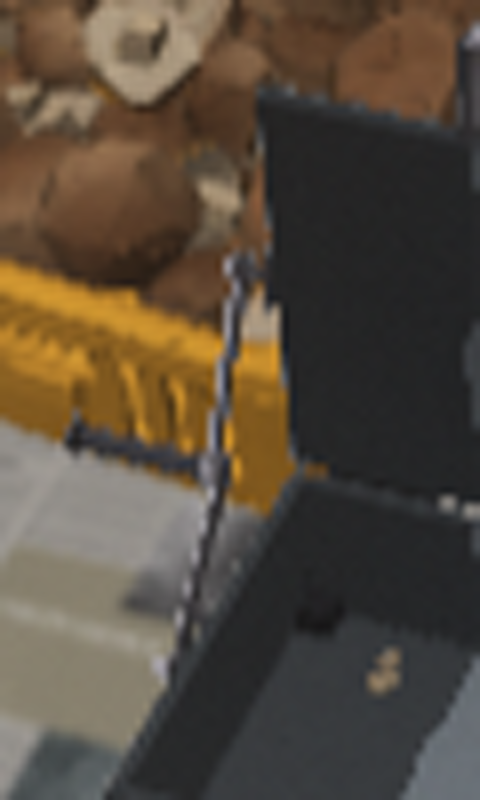

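```bash
python3 -m crank '[[0.001,0,0,0,0,0],[0.001,0,0,0,0,0],[0.001,0,0,0,0,0],[0.001,0,0,0,0,0]]' 0 30 && python3 -m crank '[[0.001,0,-0.01,0,0,0],[0.001,0,-0.03,0,0,0],[0.001,0,-0.06,0,0,0],[0.001,0,-0.1,0,0,0]]'; python3 - <<'E'
from h import *
f=grab_frame("scene")
crop(f,"s15",(190,70,350,190),5)
E
```

```text
time: 21.1
tool_pos: [0.6661, -0.0503, 0.3162]
tool_rot: [-3.141, 0.001, 0.167]
contact_force: [0.7, 0.8, 0.1]
width: 0.499
time: 21.6
tool_pos: [0.6671, -0.0502, 0.4175]
tool_rot: [-3.141, 0.001, 0.167]
contact_force: [1.0, -0.4, -0.2]
width: 0.5
```

View pics/s15.png

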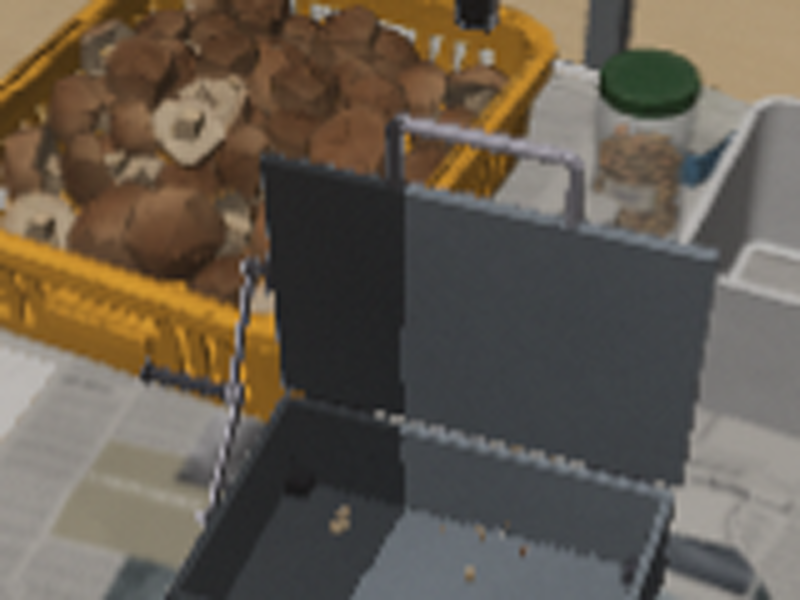

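```bash
python3 - <<'E'
from h import *
for n in ("top","scene"):
    f=grab_frame(n)
    hsv=cv2.cvtColor(f["color"],cv2.COLOR_RGB2HSV)
    m=cv2.inRange(hsv,(24,140,120),(36,255,255)); 
    b=(340,180,430,225) if n=="top" else (325,225,405,275)
    k=np.zeros_like(m);k[b[1]:b[3],b[0]:b[2]]=1;m=m*k
    v,u=np.nonzero(m);p=onz(f,np.c_[u,v],.009)[:,:2]
    print(n,len(p)); r=cv2.minAreaRect((p*1000).astype(np.float32));print(r)
    np.save(f"cut_{n}.npy",p)
    # bow section: axis
    ang=np.radians(r[2] if r[1][0]>r[1][1] else r[2]+90)
    y=np.array([np.cos(ang),np.sin(ang)]); y=y if y[1]<0 else -y
    x=np.array([y[1],-y[0]])
    print("yaw cutter",np.arctan2(x[1],x[0]))
    q=(p-np.array(r[0])/1000)@np.c_[x,y]
    for yy in np.arange(-.09,.095,.015):
        s=q[abs(q[:,1]-yy)<.004,0]; print(round(yy,3),np.round([s.min(),s.max()],4) if len(s) else None)
    g=np.array(r[0])/1000+x*-.022+y*.015; print("grasp",g)
    crop(f,n+"_g",(b[0]-5,b[1]-5,b[2]+5,b[3]+5),7,proj(f,[[*g,.009],[*(g+y*.03),.009],[*(np.array(r[0])/1000),.009]]))
E
```

```text
top 408
((539.8643188476562, -405.00250244140625), (181.30628967285156, 67.35994720458984), 84.35655212402344)
yaw cutter 3.0430959069893215
-0.09 [0.0176 0.0209]
-0.075 [0.0068 0.0337]
-0.06 [-0.0037  0.0294]
-0.045 [-0.0114  0.004 ]
-0.03 [-0.0193 -0.004 ]
-0.015 [-0.024  -0.0086]
0.0 [-0.0258 -0.0133]
0.015 [-0.0305 -0.018 ]
0.03 [-0.0326 -0.0201]
0.045 [-0.0337 -0.0193]
0.06 [-0.0325 -0.0177]
0.075 [-0.0257  0.0333]
0.09 [-0.0095  0.0197]
grasp [ 0.56028262 -0.42209323]
scene 397
((538.4263916015625, -408.4810485839844), (181.15220642089844, 71.8284683227539), 83.8808364868164)
yaw cutter 3.034793102816836
-0.09 [0.0155 0.0255]
-0.075 [0.0046 0.0359]
-0.06 [-0.0062  0.0337]
-0.045 [-0.0138  0.005 ]
-0.03 [-0.021  -0.0026]
-0.015 [-0.0252 -0.0068]
0.0 [-0.0309 -0.0107]
0.015 [-0.0333 -0.0149]
0.03 [-0.0356 -0.0173]
0.045 [-0.0347 -0.018 ]
0.06 [-0.0335 -0.0171]
0.075 [-0.0244  0.0342]
0.09 [-0.0041  0.0241]
grasp [ 0.55870209 -0.42574071]
```

View pics/top_g.png

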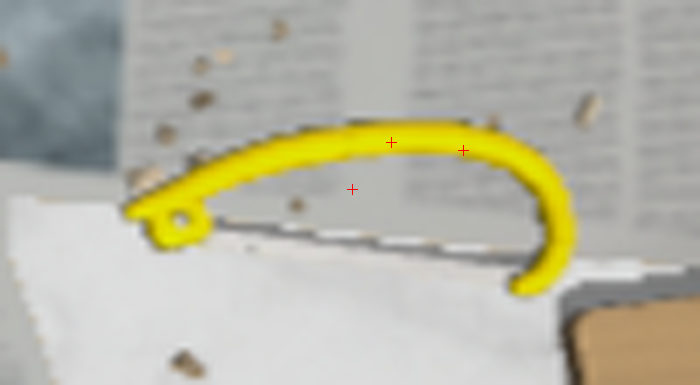

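View pics/scene_g.png

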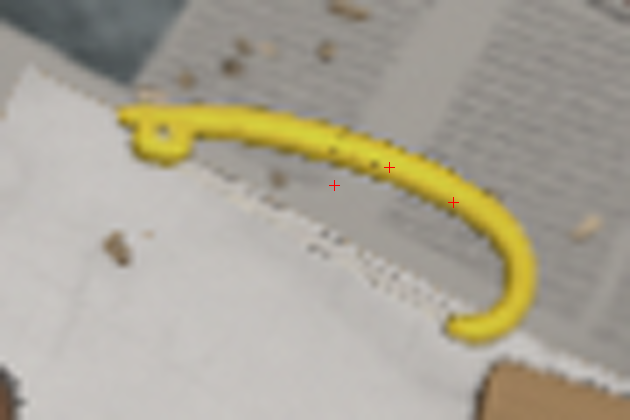

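```bash
python3 - <<'E'
from d import *
c=(.667,-.0502,.4165,.167)
for t in [(.60,-.24,.40,.03),(.561,-.4225,.10,-.10)]: print(delta(c,t))
E
```

```text
[-0.0976, 0.176, 0.0165, 0.0, 0.0, 0.137]
[-0.1664, 0.3495, 0.3165, 0.0, 0.0, 0.267]
```

```bash
python3 -m crank '[[-0.025,0.04,0,0,0,0.03],[-0.05,0.09,0.003,0,0,0.07],[-0.075,0.135,0.008,0,0,0.1],[-0.0976,0.18,0.0165,0,0,0.137],[-0.115,0.225,0.045,0,0,0.17],[-0.13,0.265,0.085,0,0,0.2],[-0.145,0.3,0.13,0,0,0.23],[-0.155,0.33,0.18,0,0,0.25],[-0.163,0.345,0.235,0,0,0.267],[-0.1664,0.3495,0.285,0,0,0.267]]' 0.3 30; python3 -m crank '[[0,0,0.031,0,0,0],[0,0,0.031,0,0,0],[0,0,0.031,0,0,0]]'; python3 - <<'E'
from h import *
for n in ("top","scene"):
    f=grab_frame(n)
    b=(330,150,450,250) if n=="top" else (310,150,430,290)
    crop(f,n+"_h",b,4,proj(f,[[.561,-.4225,.009]]))
E
```

```text
time: 23.0
tool_pos: [0.5596, -0.4238, 0.1287]
tool_rot: [-3.141, 0.002, -0.103]
contact_force: [0.7, 0.2, -0.3]
width: 0.65
time: 23.38
tool_pos: [0.562, -0.4231, 0.1017]
tool_rot: [3.141, -0.001, -0.1]
contact_force: [0.5, -0.0, 0.7]
width: 0.649
```

View pics/scene_h.png

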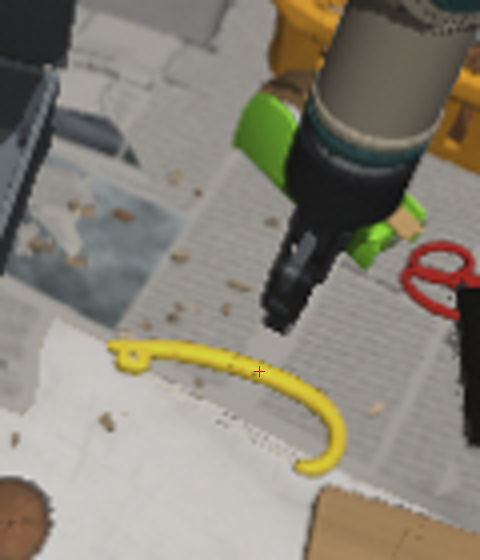

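```bash
python3 -m crank '[[0,0,0.04,0,0,0],[0,0,0.075,0,0,0],[0,0,0.092,0,0,0],[0,0,0.097,0,0,0],[0,0,0.097,0,0,0]]' && python3 -m crank '[[0,0,0,0,0,0],[0,0,0,0,0,0],[0,0,0,0,0,0],[0,0,0,0,0,0]]' -1 40; python3 - <<'E'
from h import *
for n in ("top","scene"):
    f=grab_frame(n)
    b=(330,150,450,250) if n=="top" else (310,150,430,290)
    crop(f,n+"_i",b,4)
E
```

```text
time: 24.1
tool_pos: [0.5621, -0.4233, 0.0046]
tool_rot: [3.14, -0.002, -0.1]
contact_force: [-0.3, -0.8, -0.1]
width: 0.648
time: 24.6
tool_pos: [0.562, -0.4233, 0.0046]
tool_rot: [3.14, -0.002, -0.1]
contact_force: [-0.6, -0.4, 5.8]
width: 0.178
```

View pics/scene_i.png

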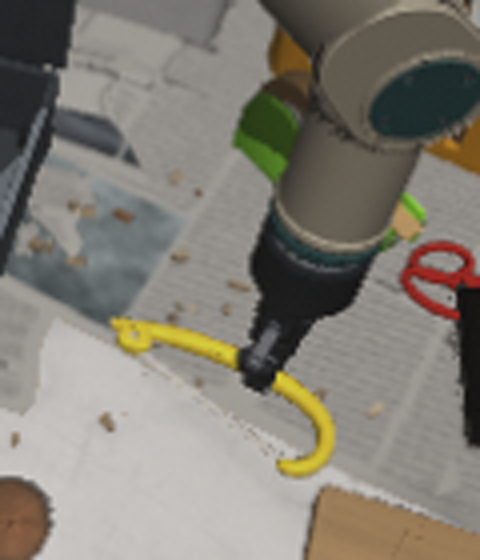

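```bash
python3 -m crank '[[0,0,-0.02,0,0,0],[0,0,-0.06,0,0,0],[0,0,-0.11,0,0,0],[0,0,-0.165,0,0,0],[0,0,-0.165,0,0,0]]';  python3 - <<'E'
from d import *
print(delta((.562,-.4233,.169,-.1),(.5915,-.0797,.17,.167)))
from h import *
for n in ("top","scene"):
    f=grab_frame(n)
    b=(330,130,450,260) if n=="top" else (310,130,430,270)
    crop(f,n+"_j",b,4)
E
```

```text
time: 25.32
tool_pos: [0.5637, -0.4252, 0.1751]
tool_rot: [3.136, -0.009, -0.1]
contact_force: [0.1, -0.6, -1.5]
width: 0.179
[-0.005, -0.3448, -0.001, 0.0, 0.0, -0.267]
```

View pics/scene_j.png

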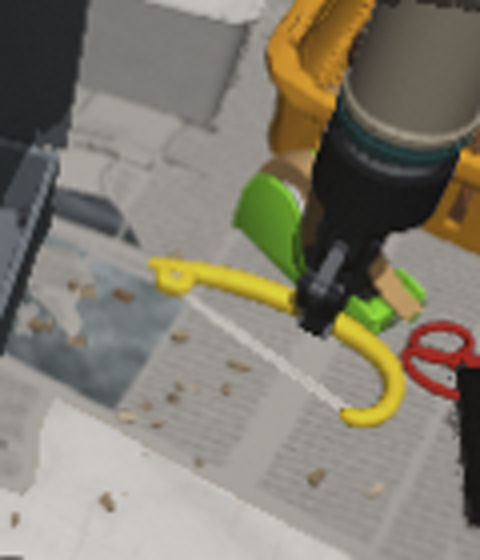

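View pics/top_j.png

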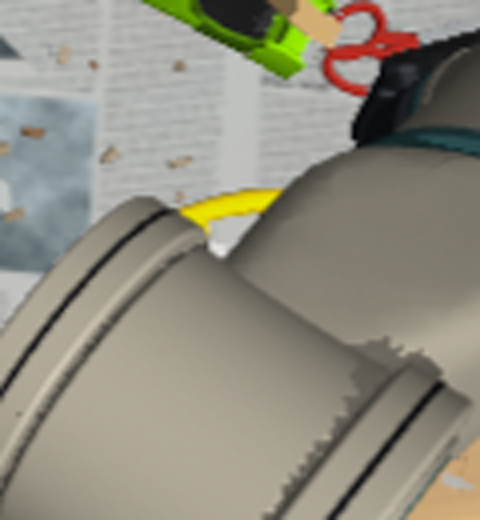

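```bash
python3 -m crank '[[0,-0.03,-0.001,0,0,-0.02],[0,-0.075,-0.001,0,0,-0.06],[-0.001,-0.125,-0.001,0,0,-0.1],[-0.002,-0.175,-0.001,0,0,-0.14],[-0.003,-0.225,-0.001,0,0,-0.18],[-0.004,-0.275,-0.001,0,0,-0.22],[-0.005,-0.315,-0.001,0,0,-0.25],[-0.005,-0.34,-0.001,0,0,-0.267],[-0.005,-0.3448,-0.001,0,0,-0.267],[-0.005,-0.3448,-0.001,0,0,-0.267]]';  python3 - <<'E'
from h import *
for n in ("top","scene"):
    f=grab_frame(n)
    b=(180,100,340,260) if n=="top" else (200,80,340,240)
    crop(f,n+"_l",b,4)
E
```

```text
time: 26.68
tool_pos: [0.5901, -0.0799, 0.1687]
tool_rot: [3.141, 0.002, 0.166]
contact_force: [-0.1, -0.9, -0.6]
width: 0.177
```

View pics/scene_l.png

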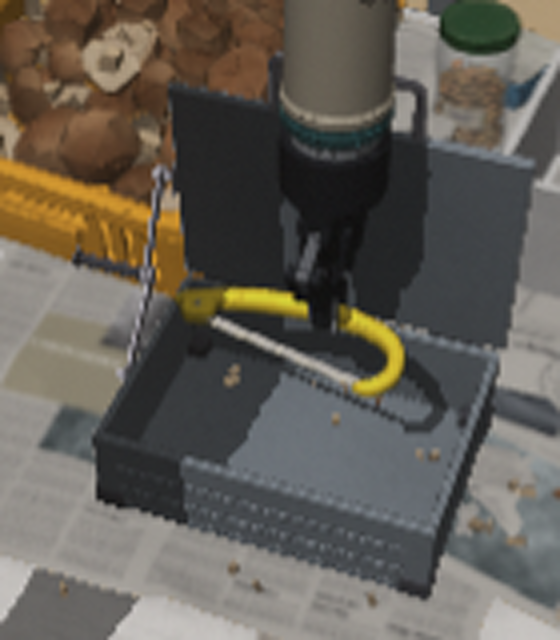

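View pics/top_l.png

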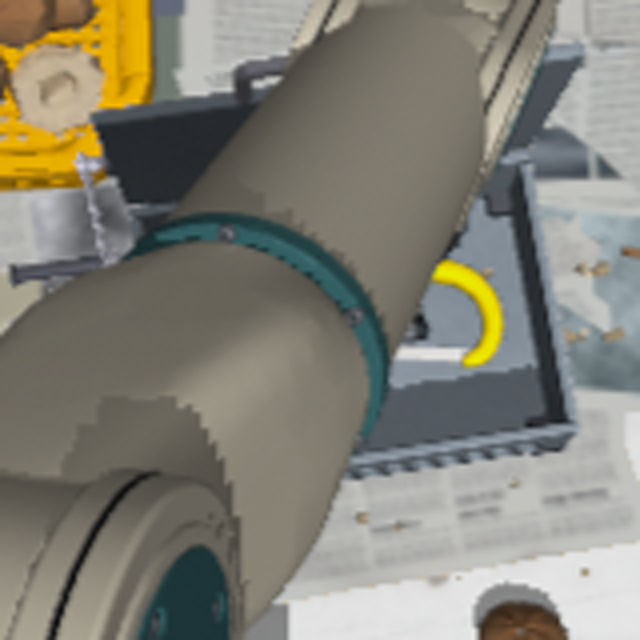

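```bash
python3 -m crank '[[0,0,0.04,0,0,0],[0,0,0.08,0,0,0],[0,0,0.115,0,0,0],[0,0,0.14,0,0,0],[0,0,0.15,0,0,0],[0,0,0.15,0,0,0]]' && python3 -m crank '[[0,0,0.003,0,0,0],[0,0,0.0055,0,0,0],[0,0,0.0055,0,0,0]]'; python3 - <<'E'
from h import *
f=grab_frame("scene")
crop(f,"scene_m",(200,80,340,240),4)
E
```

```text
time: 27.52
tool_pos: [0.5906, -0.0801, 0.0193]
tool_rot: [3.141, 0.001, 0.166]
contact_force: [0.0, 0.3, -0.1]
width: 0.184
time: 27.9
tool_pos: [0.5911, -0.0789, 0.0144]
tool_rot: [3.142, -0.001, 0.167]
contact_force: [0.2, 0.5, -0.4]
width: 0.177
```

View pics/scene_m.png

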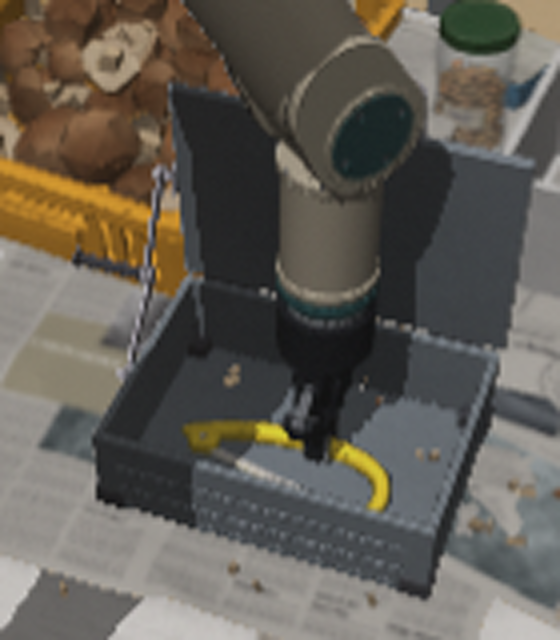

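```bash
python3 -m crank '[[0,0,0.001,0,0,0],[0,0,0.002,0,0,0],[0,0,0.002,0,0,0]]' && python3 -m crank '[[0,0,0,0,0,0],[0,0,0,0,0,0],[0,0,0,0,0,0],[0,0,0,0,0,0]]' 0.0 30 && python3 -m crank '[[0,0,-0.01,0,0,0],[0,0,-0.04,0,0,0],[0,0,-0.085,0,0,0],[0,0,-0.13,0,0,0],[0,0,-0.17,0,0,0],[0,0,-0.17,0,0,0]]'; python3 - <<'E'
from h import *
f=grab_frame("scene")
crop(f,"scene_n",(200,80,340,240),4)
for q in ("stay_knob","cutter"): print(q,[(d["uv"],d["score"]) for d in search_frame(f,q)])
E
```

```text
time: 28.32
tool_pos: [0.5911, -0.0789, 0.0126]
tool_rot: [-3.141, -0.001, 0.167]
contact_force: [-0.5, 0.7, 5.3]
width: 0.18
time: 28.82
tool_pos: [0.5908, -0.0791, 0.0119]
tool_rot: [-3.142, 0.0, 0.167]
contact_force: [0.5, 0.5, -0.5]
width: 0.499
time: 29.58
tool_pos: [0.5932, -0.0797, 0.186]
tool_rot: [3.14, -0.007, 0.167]
contact_force: [-0.7, 0.6, 0.3]
width: 0.497
stay_knob [([231.3, 140.7], 0.55)]
cutter [([269.9, 193.1], 0.55), ([299.4, 136.3], 0.25)]
```

View pics/scene_n.png

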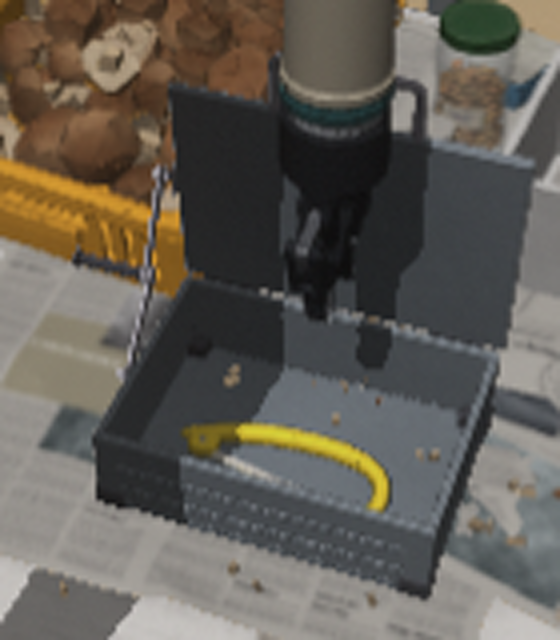

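```bash
python3 - <<'E'
from stay import *
f=grab_frame("scene"); g=grab_frame("top")
crop(f,"pk_s",(200,110,260,180),8); crop(g,"pk_t",(170,120,250,200),8)
for y in (.217,.221): print(y,chest(f,[[219.2,143.6]],y))
for y in (.155,.16,.165): print(y,chest(f,[[236,147.7]],y))
print([(d["uv"],d["score"]) for d in search_frame(g,"stay_knob")])
E
```

```text
0.217 [[0.04848434 0.217      0.12043166]]
0.221 [[0.05530923 0.221      0.11344329]]
0.155 [[0.04838999 0.155      0.12154577]]
0.16 [[0.05823238 0.16       0.11148024]]
0.165 [[0.06807476 0.165      0.10141471]]
[([200.2, 165.7], 0.66)]
```

View pics/pk_s.png

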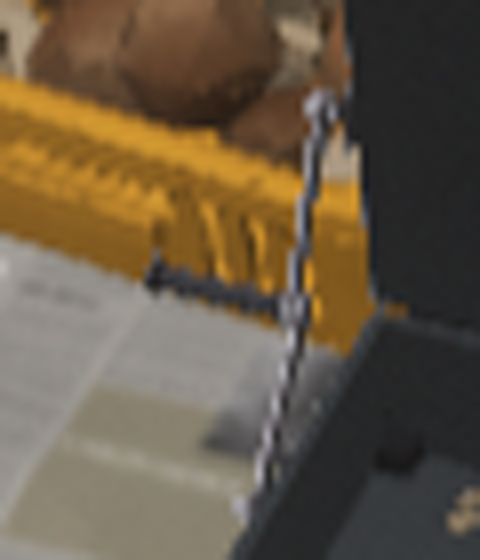

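View pics/pk_t.png

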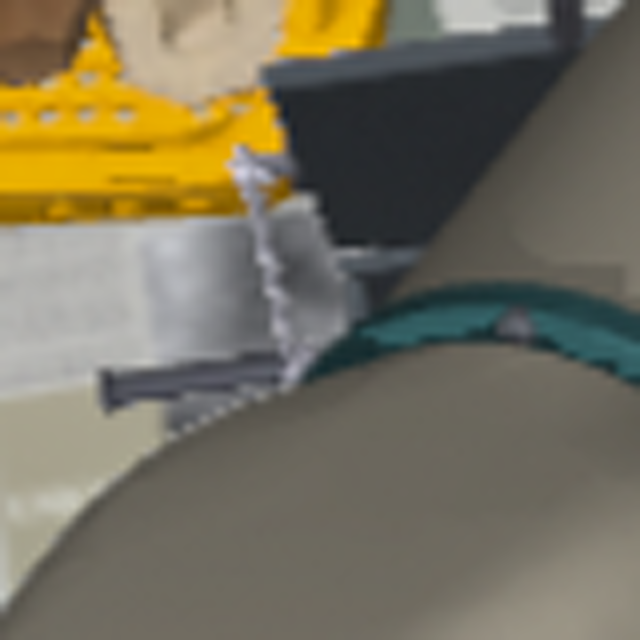

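```bash
python3 - <<'E'
from stay import *
f=grab_frame("scene"); g=grab_frame("top")
c,s=np.cos(P[2]),np.sin(P[2])
def tri(a,b):
    A=[];B=[]
    for fr,uv in ((f,a),(g,b)):
        o,d=ray(fr,[uv]);d=d[0]/np.linalg.norm(d[0]);M=np.eye(3)-np.outer(d,d);A.append(M);B.append(M@o)
    p=np.linalg.lstsq(np.vstack(A),np.hstack(B),rcond=None)[0]; q=p-[P[0],P[1],0]
    print(p,"chest",[c*q[0]+s*q[1],-s*q[0]+c*q[1],p[2]], proj(f,p)-a,proj(g,p)-b)
tri([218.9,143.9],[183,168.2])
tri([235.8,148],[204.5,165.4])
# geometry: locked elbow, two-circle
import math
foot=np.array([-.005,.05])
for foot_z in (.044,.05,.056):
    ft=np.array([-.005,foot_z]); 
    # dir of lower link from elbow guess
    print(foot_z, [ (round(-.005+.085*math.sin(a),4), round(foot_z+.085*math.cos(a),4)) for a in (.5,.6,.7)])
print(chest(g,[[183,168.2]],.221), chest(g,[[204.5,165.4]],.161))
for z in (.12,): 
    q=onz(g,[[183,168.2]],z)[0]; print(q)
E
```

```text
[0.5993734  0.16210805 0.11195905] chest [np.float64(0.05503358518034797), np.float64(0.22214542208554092), np.float64(0.11195904789600995)] [[ 0.00350468 -0.00055199]] [[-0.00355458  0.00286526]]
[0.61057033 0.10382154 0.11022683] chest [np.float64(0.05636827104224161), np.float64(0.162808195792243), np.float64(0.11022682677888432)] [[-0.76290567  0.13212337]] [[ 0.76793709 -0.60903808]]
0.044 [(0.0358, 0.1186), (0.043, 0.1142), (0.0498, 0.109)]
0.05 [(0.0358, 0.1246), (0.043, 0.1202), (0.0498, 0.115)]
0.056 [(0.0358, 0.1306), (0.043, 0.1262), (0.0498, 0.121)]
[[0.05279647 0.221      0.119943  ]] [[0.04195506 0.161      0.15672889]]
[0.59734381 0.16059543 0.12      ]
```

```bash
python3 -m crank '[[-0.002,-0.03,-0.025,0,0,0],[-0.004,-0.08,-0.055,-0.05,0,0],[-0.006,-0.13,-0.068,-0.12,0,0],[-0.007,-0.18,-0.068,-0.2,0,0],[-0.007,-0.224,-0.068,-0.3,0,0],[0.01,-0.224,-0.068,-0.3,0,0],[0.04,-0.216,-0.06,-0.3,0,0],[0.046,-0.209,-0.03,-0.3,0,0],[0.046,-0.209,0,-0.3,0,0],[0.046,-0.209,0.01,-0.3,0,0]]'; python3 -m crank '[[0,0,0,0,0,0],[0,0,0,0,0,0]]'; python3 - <<'E'
from stay import *
s=observe();q=s["tool_pos"]-[P[0],P[1],0];c,n=np.cos(P[2]),np.sin(P[2])
print("chest tcp",c*q[0]+n*q[1],-n*q[0]+c*q[1],q[2])
f=grab_frame("scene");crop(f,"pk_s2",(190,60,310,180),6)
f=grab_frame("top");crop(f,"pk_t2",(150,100,270,220),6)
E
```

```text
time: 31.22
tool_pos: [0.6001, 0.1344, 0.1697]
tool_rot: [2.841, 0.004, 0.167]
contact_force: [-0.0, 0.3, 0.7]
width: 0.5
time: 31.48
tool_pos: [0.6022, 0.1349, 0.1731]
tool_rot: [2.842, -0.002, 0.167]
contact_force: [-0.0, -1.0, -0.5]
width: 0.5
chest tcp 0.05332187006702035 0.19480503937602947 0.17312228666327908
```

View pics/pk_s2.png

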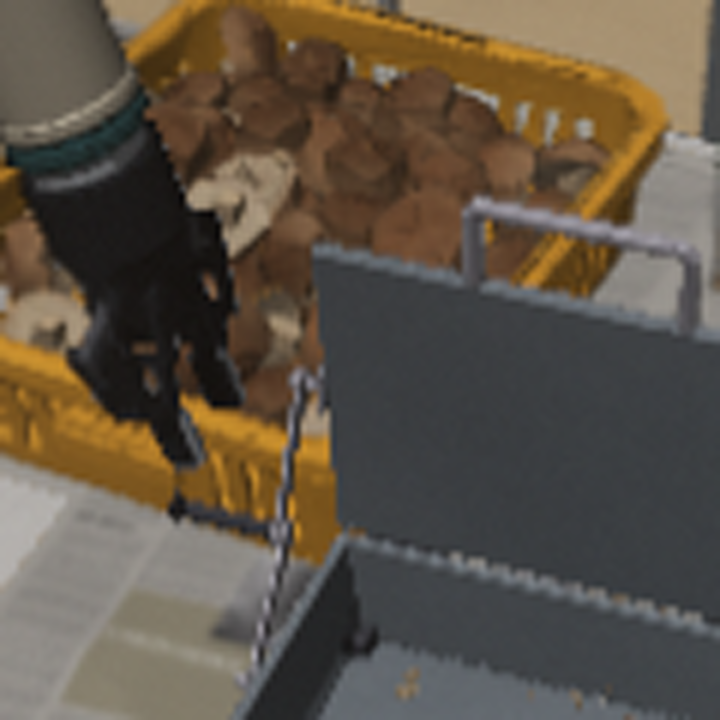

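View pics/pk_t2.png

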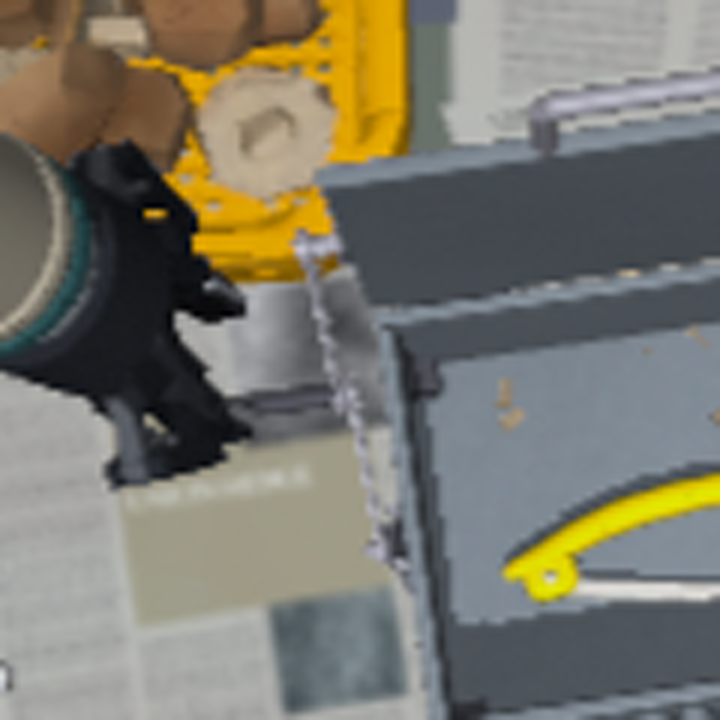

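```bash
python3 -m crank '[[0,-0.006,0.019,0,0,0],[0,-0.012,0.038,0,0,0],[0,-0.018,0.057,0,0,0],[0,-0.0222,0.0716,0,0,0],[0,-0.0222,0.0716,0,0,0]]'; python3 - <<'E'
from h import *
f=grab_frame("scene");crop(f,"pk_s3",(190,90,270,180),8)
f=grab_frame("top");crop(f,"pk_t3",(150,110,240,200),8)
E
```

```text
time: 32.2
tool_pos: [0.6006, 0.1344, 0.0955]
tool_rot: [2.841, 0.003, 0.167]
contact_force: [0.1, 0.3, 0.2]
width: 0.496
```

View pics/pk_s3.png

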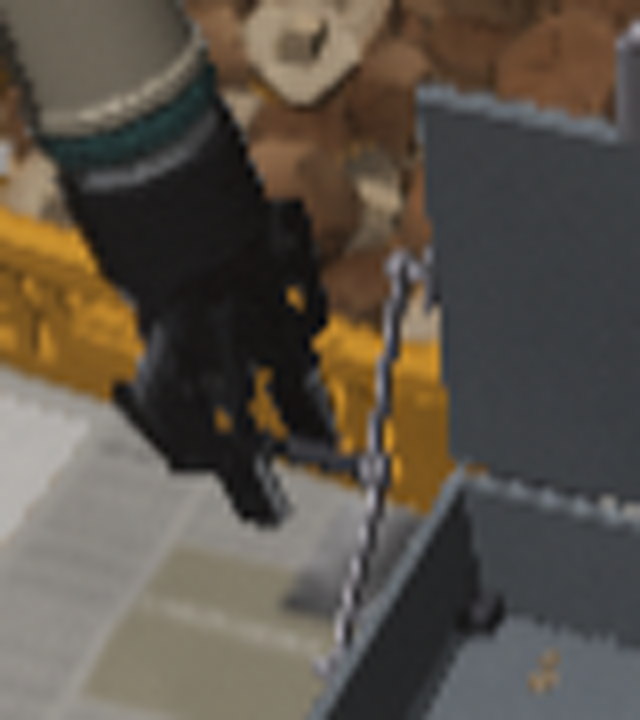

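View pics/pk_t3.png

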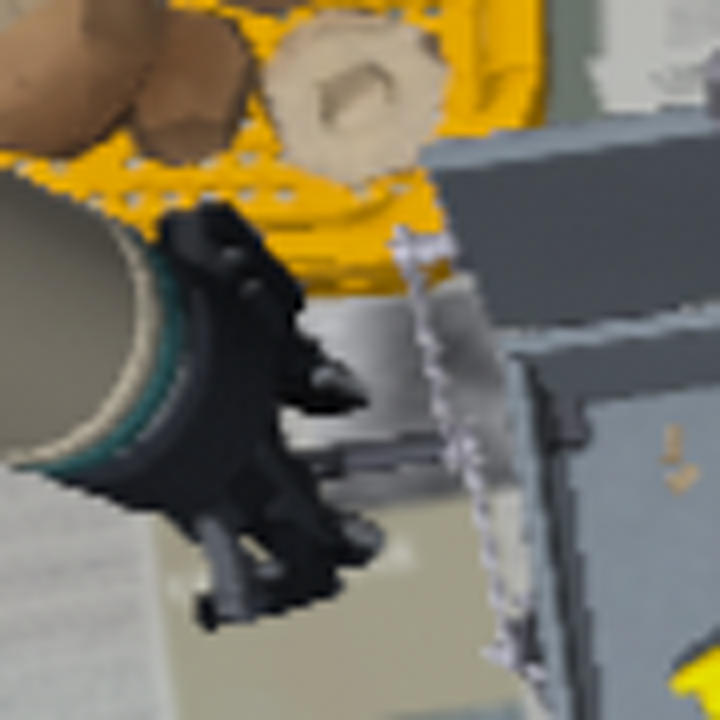

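```bash
python3 -m crank '[[0,0,0,0,0,0],[0,0,0,0,0,0],[0,0,0,0,0,0]]' -0.45 30; python3 -m crank '[[-0.005,0.0005,-0.0015,0,0,0],[-0.01,0.0012,-0.004,0,0,0],[-0.015,0.0021,-0.007,0,0,0],[-0.02,0.0031,-0.01,0,0,0],[-0.02,0.0031,-0.01,0,0,0]]';  python3 - <<'E'
from h import *
f=grab_frame("scene");crop(f,"pk_s4",(190,90,270,180),8)
E
```

```text
time: 32.67
tool_pos: [0.6017, 0.1349, 0.0974]
tool_rot: [2.842, -0.001, 0.167]
contact_force: [-0.0, 0.4, 1.3]
width: 0.275
time: 33.3
tool_pos: [0.5816, 0.1315, 0.108]
tool_rot: [2.842, -0.0, 0.167]
contact_force: [1.6, -0.3, 1.3]
width: 0.277
```

View pics/pk_s4.png

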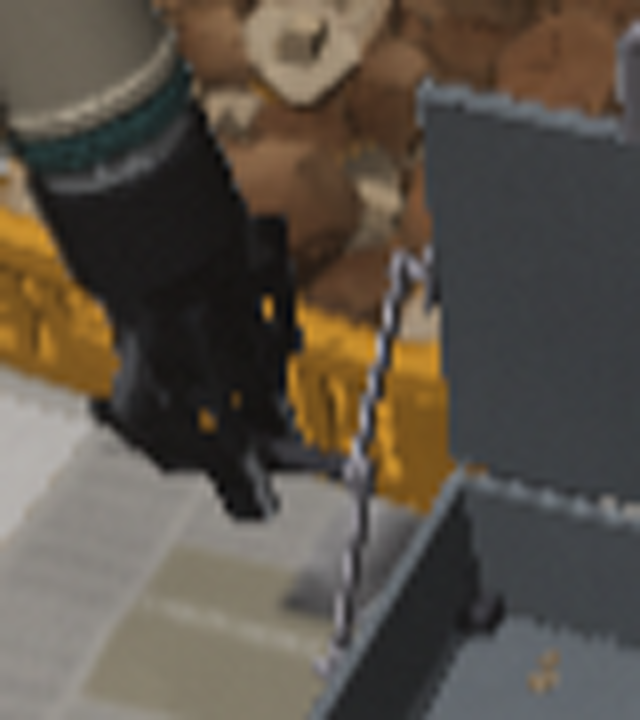

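Elbow now near/just past straight, caged by the fingers. Continue forward.

```bash
python3 -m crank '[[-0.005,0.0007,-0.0023,0,0,0],[-0.01,0.0014,-0.0046,0,0,0],[-0.015,0.002,-0.0065,0,0,0],[-0.02,0.0026,-0.0085,0,0,0],[-0.024,0.003,-0.0095,0,0,0],[-0.024,0.003,-0.0095,0,0,0]]';  python3 - <<'E'
from h import *
f=grab_frame("scene");crop(f,"pk_s5",(180,80,280,180),7)
E
```

```text
time: 34.1
tool_pos: [0.5568, 0.1272, 0.1172]
tool_rot: [2.842, 0.002, 0.167]
contact_force: [0.7, -0.2, -0.6]
width: 0.277
```

View pics/pk_s5.png

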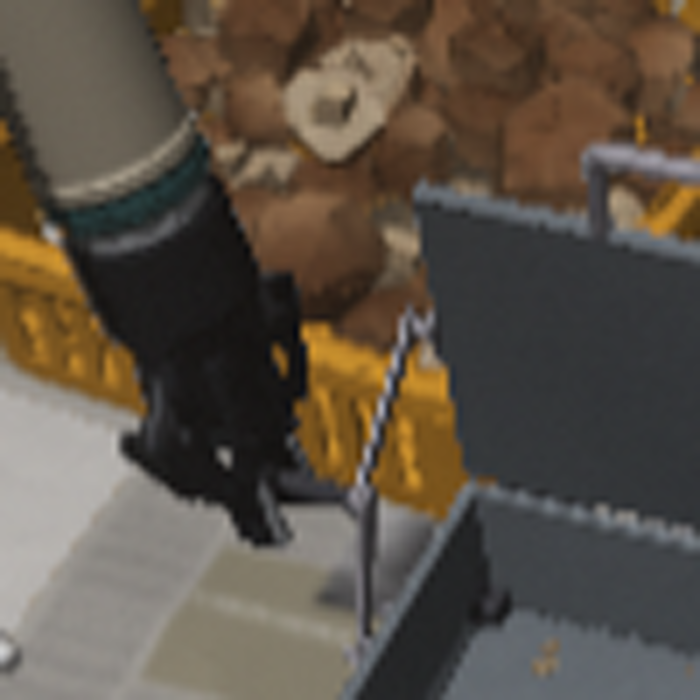

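```bash
python3 - <<'E'
from stay import *
f=grab_frame("scene")
uv=np.array([(415,322),(366,500),(360,652)])/7+[179.5,79.5]
p=chest(f,uv,.158);a,b=p[0]-p[1],p[1]-p[2];print(np.round(p,4).tolist(),np.linalg.norm(a),np.linalg.norm(b),np.arctan2(a[0],a[2])-np.arctan2(b[0],b[2]))
E
```

```text
[[0.0876, 0.158, 0.1847], [0.0221, 0.158, 0.129], [0.0008, 0.158, 0.0471]] 0.08598382517349352 0.08461852567279102 0.6103198985114873
```

```bash
python3 -m crank '[[0,0,0,0,0,0],[0,0,0,0,0,0],[0,0.006,-0.019,0,0,0],[0,0.018,-0.057,0,0,0],[0,0.033,-0.105,0.05,0,0],[0,0.051,-0.16,0.13,0,0],[0,0.07,-0.215,0.21,0,0],[0,0.085,-0.265,0.3,0,0],[0,0.09,-0.29,0.3,0,0],[0,0.09,-0.29,0.3,0,0]]' -0.1 30;  python3 - <<'E'
from stay import *
from scipy.optimize import least_squares
s=observe();q=s["tool_pos"]-[P[0],P[1],0];c,n=np.cos(P[2]),np.sin(P[2])
print(s["tool_rot"],"chest tcp",c*q[0]+n*q[1],-n*q[0]+c*q[1],q[2])
f=grab_frame("scene");crop(f,"r_s",(200,70,340,190),5)
f=grab_frame("top");crop(f,"r_t",(180,80,340,200),5)
E
```

```text
time: 35.45
tool_pos: [0.5591, 0.1266, 0.4231]
tool_rot: [-3.141, -0.004, 0.166]
contact_force: [0.5, 0.2, -0.6]
width: 0.451
[-3.14085238 -0.00422961  0.16626219] chest tcp 0.009359643265676478 0.19384212411268173 0.4230972580329656
```

View pics/r_s.png

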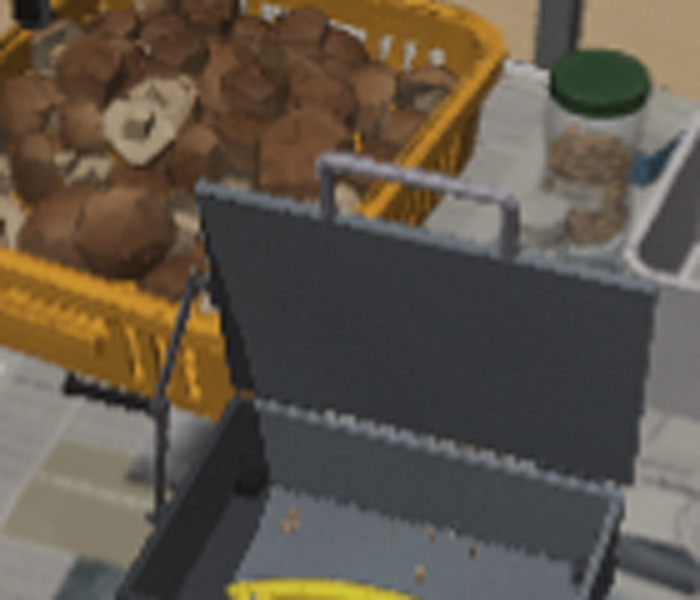

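View pics/r_t.png

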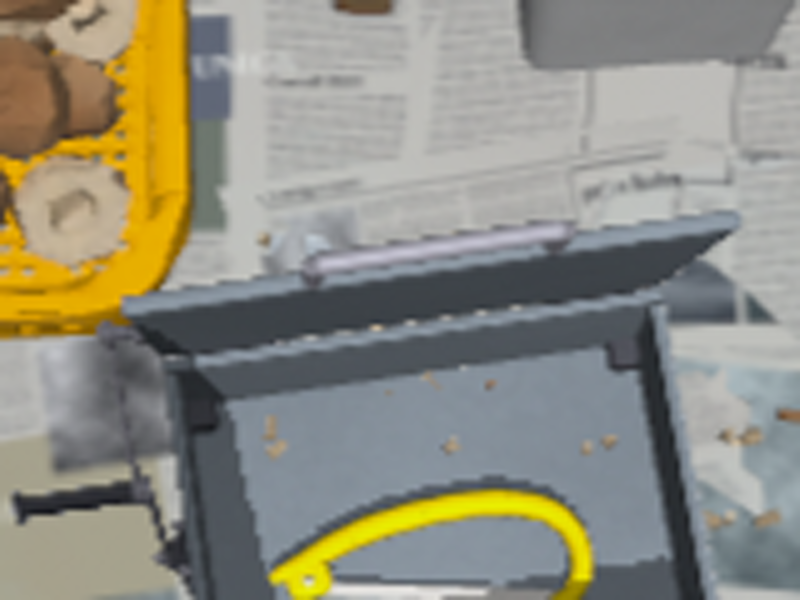

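```bash
python3 - <<'E'
from stay import *
from scipy.optimize import least_squares
ft=grab_frame("top");fs=grab_frame("scene")
us=np.array([(325,162),(513,205)])/5+[199.5,69.5];ut=np.array([(312,266),(572,231)])/5+[179.5,79.5]
c,s=np.cos(P[2]),np.sin(P[2])
def W(x,y,z): return [P[0]+c*x-s*y,P[1]+s*x+c*y,z]
def H(t,y,r=.248): return W(.1-r*np.cos(t+.02),y,.085+r*np.sin(t+.02))
def r(p): 
    w=[H(p[0],.055+p[1]),H(p[0],-.055+p[1])];return np.r_[(proj(fs,w)-us).ravel(),(proj(ft,w)-ut).ravel()]
o=least_squares(r,[1.4,0]);print(o.x,np.round(o.fun,1),"handle",H(o.x[0],o.x[1]),"chest",.1-.248*np.cos(o.x[0]+.02))
E
```

```text
[1.35887154e+00 9.39707838e-04] [-0.4 -0.9 -0.7 -1.4  1.2  0.4  0.   0.4] handle [np.float64(0.6339021230718793), np.float64(-0.05639871899324551), np.float64(0.32844644790178784)] chest 0.052694323765513015
```

```bash
python3 - <<'E'
from d import *
from cell import observe
s=observe();print(s["tool_pos"],s["joint_velocities"].max())
print(delta((.558,.1266,.42,.167),(.634,-.0564,.40,.167)))
E
```

```text
[0.55727135 0.12744748 0.4193124 ] 0.003883360216360941
[0.0445, 0.1931, 0.02, 0.0, 0.0, 0.0]
```

```bash
python3 -m crank '[[0.012,0.04,0.003,0,0,0],[0.024,0.09,0.006,0,0,0],[0.036,0.14,0.01,0,0,0],[0.045,0.18,0.015,0,0,0],[0.0455,0.1935,0.02,0,0,0],[0.0455,0.1935,0.02,0,0,0],[0.0455,0.1935,0.02,0,0,0]]';  python3 - <<'E'
from h import *
print(observe()["tool_pos"])
f=grab_frame("scene");crop(f,"t_s",(220,50,320,150),6)
E
```

```text
time: 36.52
tool_pos: [0.635, -0.0538, 0.4008]
tool_rot: [-3.14, 0.0, 0.17]
contact_force: [-1.2, 0.4, -0.1]
width: 0.447
[ 0.63504885 -0.05382912  0.40082778]
```

View pics/t_s.png

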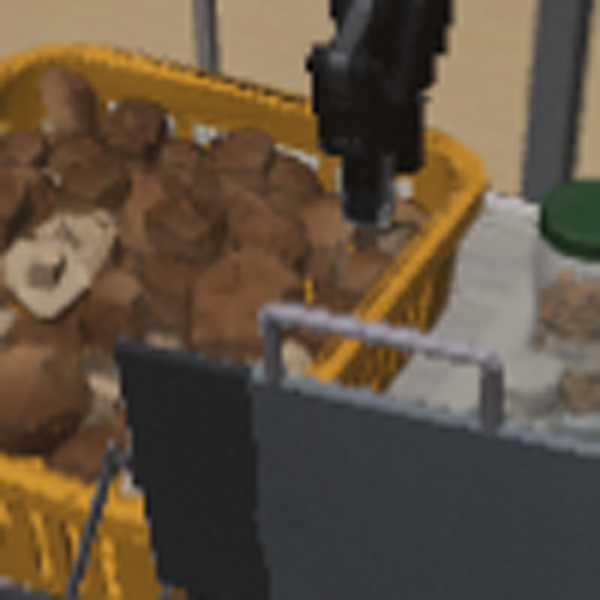

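Above the bar, centred along it. Down 90 mm and pinch.

```bash
python3 -m crank '[[0,0,0.03,0,0,0],[0,0,0.06,0,0,0],[0,0,0.083,0,0,0],[0,0,0.09,0,0,0],[0,0,0.09,0,0,0]]' && python3 -m crank '[[0,0,0,0,0,0],[0,0,0,0,0,0],[0,0,0,0,0,0],[0,0,0,0,0,0]]' -1 30;  python3 - <<'E'
from h import *
print(observe()["tool_pos"])
f=grab_frame("scene");crop(f,"t_s2",(220,50,320,150),6)
E
```

```text
time: 37.2
tool_pos: [0.6354, -0.0552, 0.3115]
tool_rot: [-3.141, -0.0, 0.168]
contact_force: [0.9, 0.9, 1.0]
width: 0.453
time: 37.7
tool_pos: [0.6357, -0.0562, 0.3123]
tool_rot: [3.141, -0.002, 0.167]
contact_force: [-1.8, 0.8, 5.9]
width: 0.101
[ 0.63569876 -0.05623314  0.31228674]
```

View pics/t_s2.png

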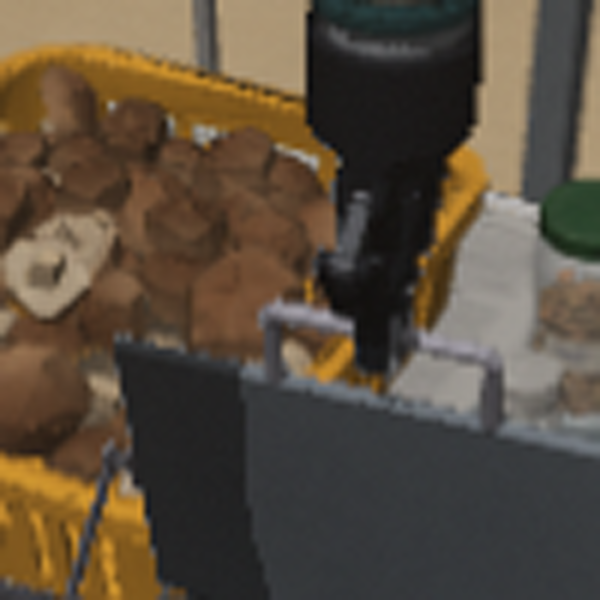

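```bash
python3 -m crank '[[-0.008,0,0.0017,0,0,0],[-0.0163,0,0.0036,0,0,0],[-0.0282,0,0.007,0,0,0],[-0.04,0,0.0109,0,0,0],[-0.051,0,0.0155,0,0,0],[-0.0628,0,0.0206,0,0,0],[-0.0735,0,0.026,0,0,0],[-0.0846,0,0.0325,0,0,0],[-0.0846,0,0.0325,0,0,0]]';  python3 - <<'E'
from h import *
print(observe()["tool_pos"])
f=grab_frame("scene");crop(f,"u_s",(190,80,350,220),5)
E
```

```text
time: 38.88
tool_pos: [0.5502, -0.0711, 0.2777]
tool_rot: [3.141, 0.003, 0.166]
contact_force: [0.0, -3.3, -0.5]
width: 0.102
[ 0.55022769 -0.07105346  0.27773032]
```

View pics/u_s.png

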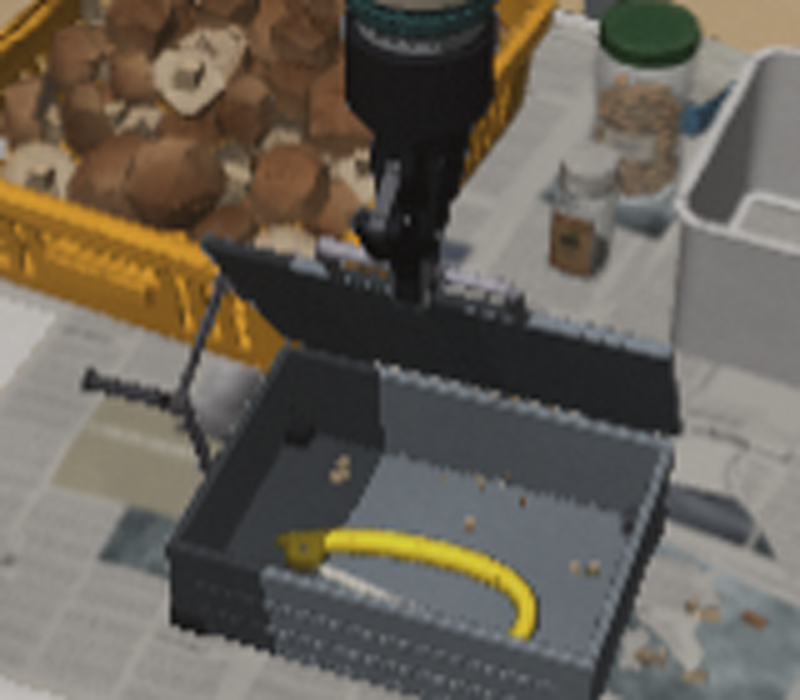

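```bash
python3 -m crank '[[-0.0104,0,0.0068,0,0,0],[-0.0204,0,0.014,0,0,0],[-0.03,0,0.0218,0,0,0],[-0.0394,0,0.03,0,0,0],[-0.05,0,0.0405,0,0,0],[-0.06,0,0.0516,0,0,0],[-0.0692,0,0.0633,0,0,0],[-0.0776,0,0.0754,0,0,0],[-0.0854,0,0.0881,0,0,0],[-0.0854,0,0.0881,0,0,0]]'
```

```text
time: 40.17
tool_pos: [0.467, -0.085, 0.1894]
tool_rot: [3.141, 0.001, 0.166]
contact_force: [2.5, -5.5, -3.1]
width: 0.099
```

```bash
python3 -m crank '[[-0.0071,0,0.0131,0,0,0],[-0.0132,0,0.0267,0,0,0],[-0.0187,0,0.0405,0,0,0],[-0.0232,0,0.0547,0,0,0],[-0.0269,0,0.0691,0,0,0],[-0.0292,0,0.0813,0,0,0],[-0.0311,0,0.0936,0,0,0],[-0.0319,0,0.1034,0,0,0],[-0.0319,0,0.1034,0,0,0]]'; python3 -m crank '[[-0.0003,0,0.005,0,0,0],[-0.0006,0,0.01,0,0,0],[-0.0009,0,0.0149,0,0,0],[-0.0009,0,0.0149,0,0,0]]';  python3 - <<'E'
from h import *
print(observe()["tool_pos"])
f=grab_frame("scene");crop(f,"v_s",(190,80,350,220),5)
E
```

```text
time: 41.3
tool_pos: [0.4359, -0.09, 0.0863]
tool_rot: [3.141, 0.001, 0.166]
contact_force: [1.2, -4.3, -0.9]
width: 0.1
time: 41.8
tool_pos: [0.4352, -0.0901, 0.0719]
tool_rot: [3.141, 0.0, 0.167]
contact_force: [1.4, -4.6, -2.2]
width: 0.101
[ 0.43517915 -0.09005666  0.07191832]
```

View pics/v_s.png

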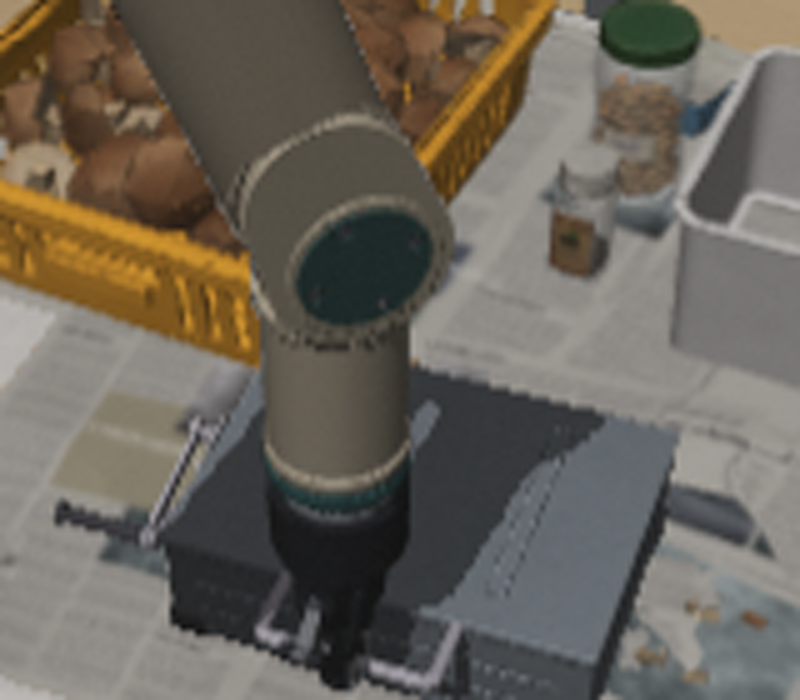

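```bash
for i in 1 2 3; do python3 -m crank '[[0,0,0.001,0,0,0],[0,0,0.002,0,0,0],[0,0,0.002,0,0,0]]' | grep -E "pos|force"; done
```

```text
tool_pos: [0.4352, -0.0901, 0.0716]
contact_force: [-2.1, -5.1, 20.5]
tool_pos: [0.4352, -0.09, 0.0707]
contact_force: [-5.5, -4.0, 37.4]
tool_pos: [0.4352, -0.0899, 0.0689]
contact_force: [-6.6, -3.6, 39.7]
```

```bash
python3 -m crank '[[0,0,-0.001,0,0,0],[0,0,-0.001,0,0,0]]'|grep -E "pos|force"; python3 -m crank '[[0,0,0,0,0,0],[0,0,0,0,0,0],[0,0,0,0,0,0],[0,0,0,0,0,0]]' 0 30 && python3 -m crank '[[0,0,-0.01,0,0,0],[0,0,-0.03,0,0,0],[0,0,-0.07,0,0,0],[0,0,-0.12,0,0,0],[-0.02,-0.05,-0.16,0,0,0],[-0.03,-0.1,-0.17,0,0,0],[-0.03,-0.15,-0.17,0,0,0],[-0.03,-0.2,-0.17,0,0,0],[-0.03,-0.25,-0.17,0,0,0],[-0.03,-0.3,-0.17,0,0,0]]';  python3 - <<'E'
from h import *
for n in ("scene","top"):
    f=grab_frame(n);crop(f,"w_"+n,(100,80,400,280),2.6)
    for q in ("lid","marker","mush_a","stay_knob"): print(n,q,[(np.round(d["uv"],1).tolist(),round(d["score"],2)) for d in search_frame(f,q)])
E
```

```text
tool_pos: [0.4352, -0.0899, 0.0691]
contact_force: [-4.5, -3.4, 28.2]
time: 43.72
tool_pos: [0.4349, -0.0895, 0.0669]
tool_rot: [-3.141, 0.001, 0.167]
contact_force: [0.0, -0.0, -0.5]
width: 0.502
time: 44.98
tool_pos: [0.3551, 0.2024, 0.2379]
tool_rot: [-3.141, -0.001, 0.167]
contact_force: [1.4, -1.3, 0.4]
width: 0.498
scene lid []
scene marker [([166.4, 164.4], 0.55)]
scene mush_a [([277.9, 256.9], 0.79), ([314.1, 280.1], 0.78), ([165.8, 203.7], 0.69), ([210.7, 181.5], 0.56), ([216.8, 180.7], 0.46)]
scene stay_knob [([215.4, 180.5], 0.61)]
top lid [([353.9, 265.8], 0.59), ([268.3, 180.3], 0.57)]
top marker [([127.8, 204.9], 0.52)]
top mush_a [([312.6, 258.8], 0.92), ([353.6, 266.2], 0.6), ([164.3, 264.8], 0.48)]
top stay_knob [([204.3, 220.4], 0.49)]
```

```bash
sed -i 's/fx=s,fy=s/fx=s,fy=s/' h.py; ls pics | tail -3
```

```text
v_s.png
w_scene.png
w_top.png
```

View pics/w_scene.png

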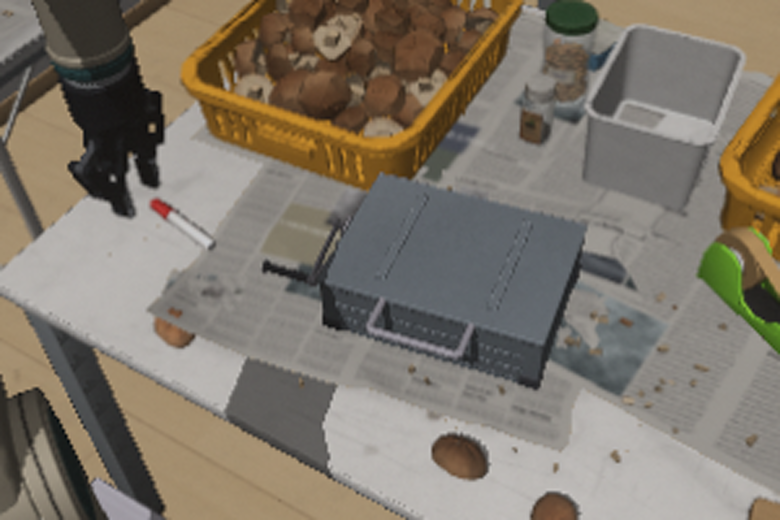

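View pics/w_top.png

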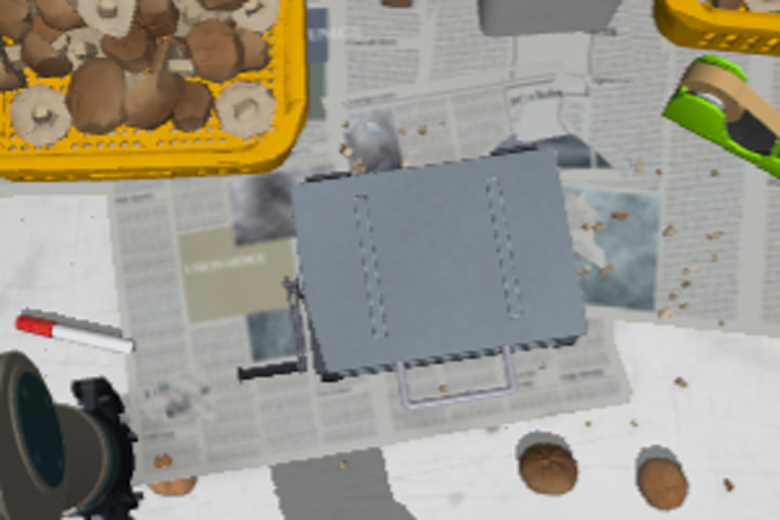

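```bash
python3 - <<'E'
from h import *
for n,b in (("scene",(225,150,330,225)),("top",(208,130,330,240))):
    f=grab_frame(n)
    a=cv2.imread(f"pics/{n}0.png",0)[b[1]:b[3],b[0]:b[2]].astype(np.float32); c=cv2.cvtColor(f["color"],cv2.COLOR_RGB2GRAY)[b[1]:b[3],b[0]:b[2]].astype(np.float32)
    print(n,np.abs(a-c).mean(),np.percentile(np.abs(a-c),[90,99]),cv2.phaseCorrelate(a,c))
    h=(240,195,285,220) if n=="scene" else (250,208,302,242)
    a=cv2.imread(f"pics/{n}0.png",0)[h[1]:h[3],h[0]:h[2]].astype(np.float32); c=cv2.cvtColor(f["color"],cv2.COLOR_RGB2GRAY)[h[1]:h[3],h[0]:h[2]].astype(np.float32)
    print("handle",np.abs(a-c).mean(),np.abs(a-c).max(),cv2.phaseCorrelate(a,c))
print(observe()["time"],observe()["joint_velocities"].round(3))
E
```

```text
scene 5.146032 [ 6. 25.] ((-0.022614796032094375, 0.48106957057797217), 0.9450289904041055)
handle 4.325333 9.0 ((0.45270524984061566, 0.470531797118408), 1.009929527176751)
top 8.591356 [10. 39.] ((0.5276692117683766, 0.00039624976449914584), 0.9406328627268473)
handle 8.6136875 12.0 ((-0.0002609716987045374, -0.01696630995580506), 1.0070680374961822)
45.575 [-0.005  0.003 -0.003 -0.003 -0.001 -0.001  0.001]
```

The chest region matches the picture taken before I started (handle patch differs by at most 12 grey levels, a uniform lighting change), so the lid is shut. The arm is clear and still.

```bash
python3 - <<'E'
from cell import *
print(job_done())
E
```

```text
the job is handed in; nothing more can be done
None
```

The bow cutter is in the chest, the lid is shut and the job is handed in, at about 45.6 s of the 72 s allowed. No verdict was reported.

- **Raising and locking:** I lifted the lid by its handle to the end of its travel. The stay went past straight there and came onto its stop as I let the lid back about 5 mm. The lid held after I let go.
- **Cutter:** I laid it on the chest floor with light contact (about 5 N) and released it. Later pictures showed it lying flat and well inside the walls.
- **Breaking the stay:** I drew the peg forward with the fingers caged round it. The picture put the elbow at about 2.06 rad with the lid still at about 1.36 rad.
- **Lowering:** I kept hold of the handle all the way down, moving at about 0.5 to 0.8 rad/s by command.
- **Last checks:** The closed lid and handle match the first pictures to within about half a pixel. The marker and mushrooms show within a few pixels of where they started. The arm was clear and still.
- **Rough spots:**
  - Seating the lid at the end, I pressed down to about 40 N at the wrist. That was on the shut lid with the stay folded.
  - I could not measure slip of the stay's foot directly. Forward and back forces at the handle stayed under 5 N while the stay was straight or locked.
  - The detector did not find the lid in the last scene picture, so I relied on the picture comparison.

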